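# Hang the T-head rods in the spray rack

### The job

Get the T-head rods ready for spraying: push the drip tray home against the foot of the rack, under its slot, then hang every rod head-up in the slot so it dangles over the tray. Pick each rod up by the two ends of its cross head, ease the grip so that it swings plumb, firm up again and lower it between the rails; when all hang there and are let go, throw the black-knobbed lever upright into its marked middle notch. Leave the other things on the bench alone.

Things in the scene. Friction and masses are not known exactly. Their poses are not given: they have to be found in the camera images.
- rack: Fixed grey steel rack on a fixed plywood board (its top 37 mm above the bench). Origin on the board under the middle of the slot; x runs along the slot, away from the robot, z up. Open below and on its +y side; foot (10 mm high, front edge at y = -55) and posts (155 mm high) stand on the -y side; lever and notched quadrant (up to 190 mm high) at the far end, x = 100 to 142.
- slot (a point): Middle of the slot, level with the rail tops, 155 mm above the board; axes as the rack. Two rails along x, each 7 mm wide and 14 mm high, leave a slot 20 mm wide (y -10 to 10), free from x = -88 to 92, closed at the near end by a cross arm.
- gate_lever (a joint): Rack lever with a detent of three notches: 0 = leaning 34 degrees to the rack's -y side (as found), 0.6 = upright, the marked notch, closing the slot's far end, 1.2 = leaning to +y. Pivot at rack x = 108, y = 0, 115 mm above the board; swings across the slot. Let go within 0.2 rad of a notch it snaps in; getting from notch to notch takes about 3 N at the knob.
- lever_knob (a point): Centre of the lever's round black knob, 24 mm across, 100 mm from the pivot.
- drip_tray: Loose aluminium tray 240 x 120 x 22 mm, walls 4 mm, 0.45 kg, long side along its x axis; origin at the centre of its underside. Starts on the rack's +y side. Home: long edge against the rack's foot (its centre then at rack y of about +5 mm), middled along the slot to within 30 mm, square to the rack.
- trod_1: Loose T-head steel rod, about 0.2 kg, may be absent. Lies along its own x axis, which points from tip to head; origin on its underside, 55 mm from the head's axis. Round shank 14 mm thick, its tip 115 mm from the head's axis; cross head 14 x 14 mm, 38 mm long along the rod's y axis, with a smooth domed pip on each end, 46 mm over the pips.
- trod_2: Loose T-head steel rod, about 0.2 kg, may be absent. Lies along its own x axis, which points from tip to head; origin on its underside, 55 mm from the head's axis. Round shank 14 mm thick, its tip 115 mm from the head's axis; cross head 14 x 14 mm, 38 mm long along the rod's y axis, with a smooth domed pip on each end, 46 mm over the pips.
- trod_3: Loose T-head steel rod, about 0.2 kg, may be absent. Lies along its own x axis, which points from tip to head; origin on its underside, 55 mm from the head's axis. Round shank 14 mm thick, its tip 115 mm from the head's axis; cross head 14 x 14 mm, 38 mm long along the rod's y axis, with a smooth domed pip on each end, 46 mm over the pips.
- trod_4: Loose T-head steel rod, about 0.2 kg, may be absent. Lies along its own x axis, which points from tip to head; origin on its underside, 55 mm from the head's axis. Round shank 14 mm thick, its tip 115 mm from the head's axis; cross head 14 x 14 mm, 38 mm long along the rod's y axis, with a smooth domed pip on each end, 46 mm over the pips.
- trod_1_head (a point): Middle of that rod's cross head, on the line through the pips (7 mm above the board when lying, 7 mm above the rail tops when hung). Gripped on the pips the rod can turn about them: a grip of 40 N holds it nearly level; eased step by step to about 6 N it is still held but swings down to within 0.2 rad of plumb (at 4 N it may drop).
- trod_2_head (a point): Middle of that rod's cross head, on the line through the pips (7 mm above the board when lying, 7 mm above the rail tops when hung). Gripped on the pips the rod can turn about them: a grip of 40 N holds it nearly level; eased step by step to about 6 N it is still held but swings down to within 0.2 rad of plumb (at 4 N it may drop).
- trod_3_head (a point): Middle of that rod's cross head, on the line through the pips (7 mm above the board when lying, 7 mm above the rail tops when hung). Gripped on the pips the rod can turn about them: a grip of 40 N holds it nearly level; eased step by step to about 6 N it is still held but swings down to within 0.2 rad of plumb (at 4 N it may drop).
- trod_4_head (a point): Middle of that rod's cross head, on the line through the pips (7 mm above the board when lying, 7 mm above the rail tops when hung). Gripped on the pips the rod can turn about them: a grip of 40 N holds it nearly level; eased step by step to about 6 N it is still held but swings down to within 0.2 rad of plumb (at 4 N it may drop).
- tape_measure: Tape measure standing on the bench to the right of the rack, 47x96x69 mm; leave alone. Origin at its underside.
- welding_magnet: Red triangular welding magnet lying on the bench past the left end of the board, 56x112x17 mm; leave alone. Origin at its underside.
- nut_m16: Brown hexagon nut, 28 mm across, lying on the bench past the left end of the board; leave alone. Origin at its underside.

How it is judged:
By the outcome, as a careful person would: the job done as asked, in the order asked, and still so for the second after the job is handed in, with the robot touching nothing.
Of trod_1, trod_2, trod_3, trod_4 only 2 to 4 are there at a start; the rules pass over those that are not, and their reading is None.
At some moment in a run one of trod_1, trod_2, trod_3, trod_4 may be knocked a few centimetres aside while the robot is not near it.
It also fails if it takes over 210 s, if anything falls off the work surface, if the arm or the gripper's body presses on something with over 40 N, if the wrist force passes 120 N, or if a joint passes its speed limit or range.

### The arm

A 6-joint arm with a two-finger parallel gripper is mounted at the origin on the work surface; the furniture and walls round the work are solid. World frame = base frame: x ahead of the robot, y to its left, z up, the work surface at z = 0. Lengths are in m, angles in rad, forces in N, time in s.
With the tool pointing down it reaches from about 0.425 to 0.925 m from the base axis. Payload 12.5 kg.
Tool frame: the origin (TCP) lies on the centre line of the jaws, within the pads' length; the fingertips stand 14 mm ahead of it and the grasp point (between the pads) lies 5 mm behind it (arm.tip_reach is the distance from the TCP to the fingertips, in m); z points along the fingers, x is the direction in which the jaws open and shut, and the axes are right-handed (so a half turn about z gives the same grasp; the last joint's range is limited). The gripper opens to 85 mm and grips with 20 to 120 N. Pads are 22 mm wide; open, the fingers measure 114 mm over their backs; the gripper's body (76 mm by 85 mm) begins 54 mm behind the grasp point. The pads swing forward as they close: fully open they stand 13 mm farther back than shut.
Start: joints at [1.045, 0.491, 1.559, -0, 1.092, -0.106], TCP at [0.255, 0.571, 0.245] pointing down, gripper open.
Joint ranges: [-3.1, 3.1], [-0.84, 2.19], [0.05, 2.79], [-1.13, 4.28], [0.06, 2.93], [-2.69, 2.69]. Speed limits (rad/s): [2.22, 2.22, 2.79, 3.14, 3.14, 3.14].

### API

Orientations are given as a unit quaternion [x, y, z, w].
In Python, from cell import arm gives the robot as it stands. The module is installed in compiled form; this text tells all that it offers.
- The arm moves only by the tool play_rows, never from a script. Its argument "rows" is a list of rows, each an object with "travel": the shift along the world's x, y, z in m, a list of three; "turn": the turn about the world's z in degrees. In form: [{"travel": [x, y, z], "turn": turn}, ...]. A call has 1 to 10 rows; each row is the pose to reach, as a shift and turn from the pose commanded when the call began; what a row does not reach only later rows make up. A row lasts 1/12 s, in which the tool goes at most 41.7 mm and 7.16 degrees, less where a joint would pass 70% of its speed; a pose out of reach is approached as far as the arm can. A call with a gripper value outside its range is refused whole. "gripper" is the closure, from 0 (fully open) to 1 (shut), set as the call begins (left out, the last holds). The fingers move at their own pace and stop on an object; "grip_force" is the grip in N (left out, the last holds). Time passes only in rows, so rows that repeat a pose let the fingers close. It gives the time, the measured TCP pose, the force and the opening at its end, in the units of the state.
- arm.get_state(): the state, without advancing time (a new reading comes with each control period).
- arm.snapshot(name): name is "scene" or "top" or "wrist"; returns the picture (420x560x3 uint8, red, green, blue); there is no depth.
- arm.camera_info(name): a dict with "intrinsics" (3x3 intrinsics, pixels), "view" (4x4, takes a point from world to camera coordinates); the wrist camera has in their place "mount" (4x4, takes a point from camera to tool coordinates, whose origin is the TCP and whose axes are the tool frame's). Camera axes: x right, y down, z forward; pixel columns grow to the right and rows downward; lengths in m; the calibration is good to about 2 mm. A picture is of the moment at which its call begins: read the wrist's pose just before it. camera_info takes no time and is no camera call.
- arm.sign_off(): hands the job in, once; it reports no verdict.
The state is a dict: "time": time; "joint_pos": joint angles; "joint_vel": joint speeds; "tau": joint torques, N m; "ee_pos": TCP position; "orientation": TCP orientation; "ft_force": force on the tool from outside, world axes, zero at the start; "moment": the same for the moment, N m; "gripper_width": opening from 0.0 (shut) to 1.0 (fully open).
Only numpy, scipy, OpenCV 4.12 (cv2) and the standard library are available. Lean on these libraries where they do the work, as an engineer would, in place of code of your own. Each camera call takes 0.05 s, during which the arm holds its last target. There are 200 camera calls.

## Working session

There is one attempt and no reset: what is moved stays moved. The work goes in short steps, Python scripts to look and compute and a tool call to move; the robot and the scene stay as the last step left them, time stands still between calls to the robot, and variables do not carry over. Pictures are saved under pics/ and viewed, about 12 in all and at most 16, crops included, and the job is handed in when it is done.

Besides the shell and the picture viewer there is one more tool, called as name([rows], argument=value, ...), one row to a line, values as JSON. play_rows: Moves the arm, as the interface text tells. Its arguments: {"type":"object","properties":{"rows":{"type":"array"},"gripper":{"type":"number"},"grip_force":{"type":"number"}},"required":["rows"]}

```bash
mkdir -p pics
cat > h.py <<'E'
import numpy as np, cv2
from cell import arm
from scipy.spatial.transform import Rotation as R
def cam(n, st=None):
    c=arm.camera_info(n); K=np.array(c['intrinsics'])
    if n=='wrist':
        st=st or arm.get_state(); T=np.eye(4); T[:3,:3]=R.from_quat(st['orientation']).as_matrix(); T[:3,3]=st['ee_pos']
        C=T@np.array(c['mount'])
    else: C=np.linalg.inv(np.array(c['view']))
    return K,C
def p2w(n,uv,z,KC=None):
    K,C=KC or cam(n); d=C[:3,:3]@np.linalg.inv(K)@np.array([uv[0],uv[1],1.]); o=C[:3,3]
    return o+d*(z-o[2])/d[2]
def w2p(n,P,KC=None):
    K,C=KC or cam(n); q=C[:3,:3].T@(np.array(P)-C[:3,3]); q=K@q; return q[:2]/q[2]
def snap(n,f,crop=None,s=1):
    im=arm.snapshot(n)[:,:,::-1]
    if crop: x0,y0,x1,y1=crop; im=im[y0:y1,x0:x1]
    if s!=1: im=cv2.resize(im,None,fx=s,fy=s,interpolation=cv2.INTER_CUBIC)
    cv2.imwrite('pics/'+f,im)
E
python3 - <<'E'
from h import *
st=arm.get_state(); print(st)
a=arm.snapshot('scene')[:,:,::-1]; b=arm.snapshot('top')[:,:,::-1]
cv2.imwrite('pics/s0.png',a);cv2.imwrite('pics/t0.png',b)
cv2.imwrite('pics/t0b.png',cv2.resize(b,(800,600),interpolation=cv2.INTER_CUBIC))
cv2.imwrite('pics/s0b.png',cv2.resize(a,(800,600),interpolation=cv2.INTER_CUBIC))
for n in('scene','top'):print(cam(n))
print(arm.camera_info('wrist'))
E
```

```text
{'time': 0.0, 'joint_pos': array([ 1.04539699e+00,  4.91541296e-01,  1.55944622e+00,  5.14761351e-07,
        1.09168576e+00, -1.05576342e-01]), 'joint_vel': array([ 1.29672697e-04,  5.00215589e-04, -6.88502626e-04, -2.27446326e-05,
        2.42141416e-03,  4.53468050e-04]), 'tau': array([-4.42542796e-04, -6.18452096e+01, -2.61598492e+01, -9.09559344e-05,
        4.06680119e-03, -3.18352841e-05]), 'ee_pos': array([0.25461104, 0.57056186, 0.24474019]), 'orientation': array([ 8.38927478e-01,  5.44242955e-01, -4.81848362e-04,  2.44452084e-04]), 'ft_force': array([-0.39601895,  0.11899381, -0.88218205]), 'moment': array([ 0.05750659, -0.00387004,  0.01946569]), 'gripper_width': 0.9989967195150703}
(array([[470.31746288,   0.        , 283.64893114],
       [  0.        , 470.31746288, 214.49609441],
       [  0.        ,   0.        ,   1.        ]]), array([[ 0.88656531, -0.30672552,  0.34629669, -0.05718244],
       [-0.46220335, -0.61844837,  0.63552315, -0.95675941],
       [ 0.01923545, -0.72349227, -0.69006444,  1.24924314],
       [ 0.        ,  0.        ,  0.        ,  1.        
[... 227 characters left out ...]
  [-0.99961856,  0.02356212,  0.01440723,  0.0699681 ],
       [-0.01558052, -0.05039446, -0.99860785,  1.40586011],
       [ 0.        ,  0.        ,  0.        ,  1.        ]]))
{'intrinsics': array([[300.43571434,   0.        , 279.09229355],
       [  0.        , 300.43571434, 211.74732184],
       [  0.        ,   0.        ,   1.        ]]), 'mount': array([[ 9.99998925e-01,  1.35424787e-03,  5.62442616e-04,
        -6.47909497e-04],
       [-1.46111562e-03,  9.52722422e-01,  3.03838530e-01,
        -7.84231957e-02],
       [-1.24379009e-04, -3.03839025e-01,  9.52723376e-01,
        -1.28575278e-01],
       [ 0.00000000e+00,  0.00000000e+00,  0.00000000e+00,
         1.00000000e+00]])}
```

View pics/t0b.png

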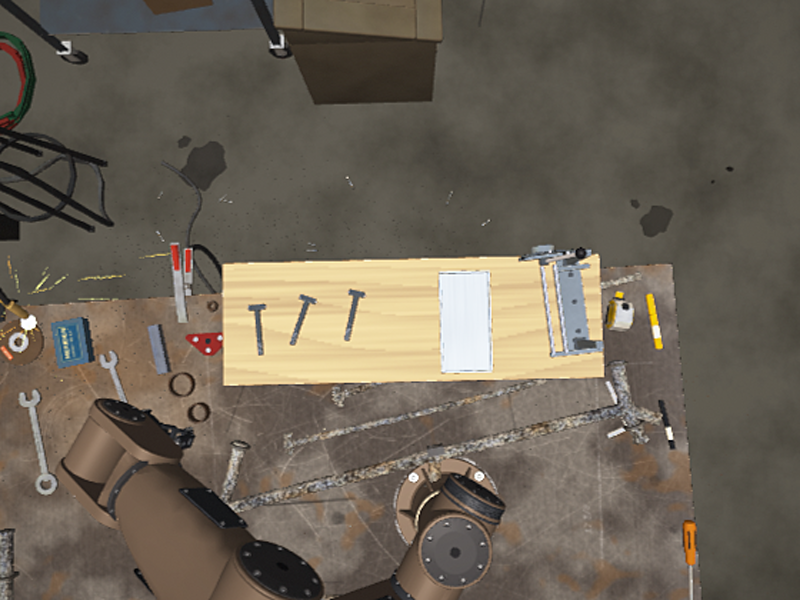

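View pics/s0b.png

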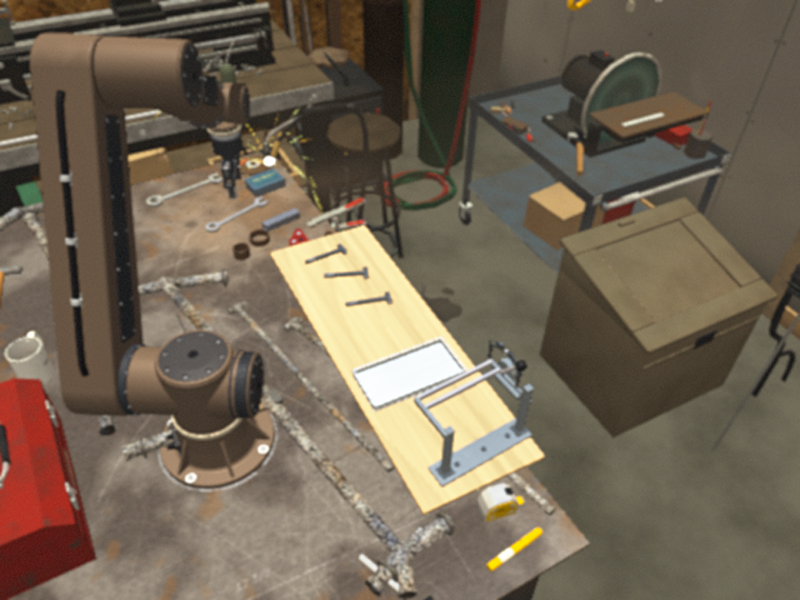

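Three rods lie left on the board (heads toward +x). The tray is in the middle, and the rack is at the right with its lever at the far end. I'll enlarge to measure.

Run:
```python
from h import *
b=cv2.imread('pics/t0.png'); a=cv2.imread('pics/s0.png')
# stack left: x150-300, right: x295-430 ; y 170-275
L=cv2.resize(b[175:275,150:283],None,fx=6,fy=6,interpolation=cv2.INTER_CUBIC)
Rr=cv2.resize(b[170:275,295:428],None,fx=6,fy=5.7,interpolation=cv2.INTER_CUBIC)
cv2.imwrite('pics/cL.png',L);cv2.imwrite('pics/cR.png',cv2.resize(b[170:275,295:428],None,fx=5.7,fy=5.7,interpolation=cv2.INTER_CUBIC))
```

```text
(no output)
```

View pics/cL.png

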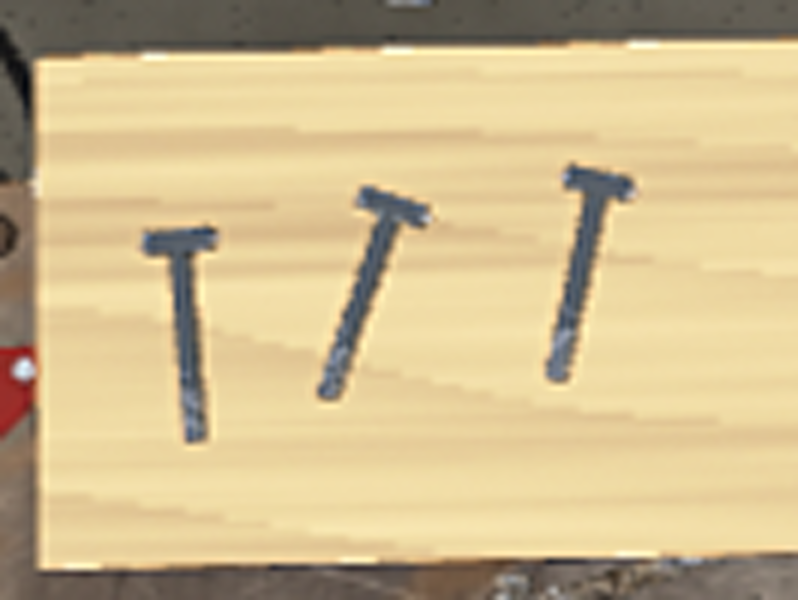

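View pics/cR.png

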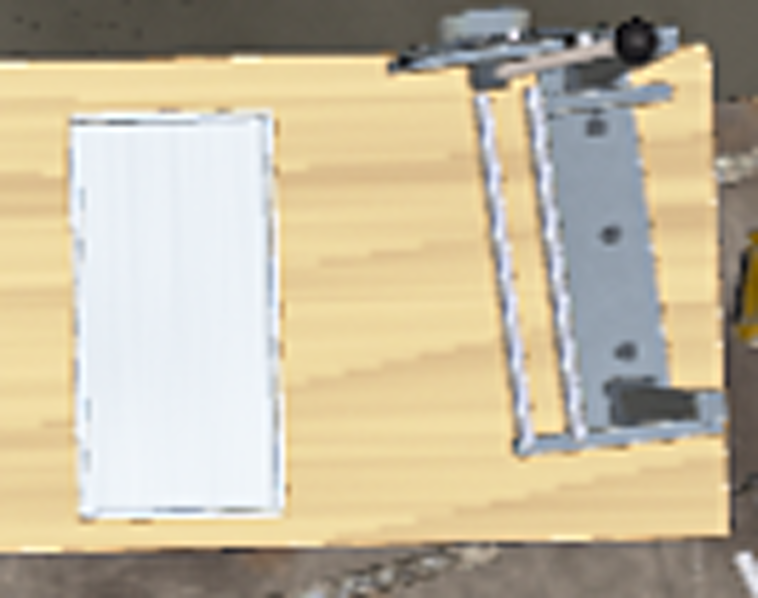

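Run:
```python
from h import *
def fR(u,v): return ((u+.5)/5.7-.5+295,(v+.5)/5.7-.5+170)
def fL(u,v): return ((u+.5)/6-.5+150,(v+.5)/6-.5+175)
KC=cam('top'); P=lambda uv,z:p2w('top',uv,z,KC)
np.set_printoptions(precision=4,suppress=True)
for n,pts,z in [('railL',[(522,440),(483,95)],.192),('railR',[(577,435),(532,90)],.192),('tray',[(70,117),(272,115),(285,515),(82,518)],.059),('board',[(728,535),(713,50)],.037),('knob',[(636,41)],.235)]:
    for p in pts: print(n,P(fR(*p),z))
for n,a,b,t in [('A',(146,242),(214,237),(196,438)),('B',(362,197),(427,217),(329,395)),('C',(568,177),(631,190),(558,377))]:
    a,b,t=[P(fL(*x),.037+.008) for x in(a,b,t)]
    h=(a+b)/2; d=h-t; print(n,'head',h,'len',np.linalg.norm(b-a),np.linalg.norm(d),'headang',np.degrees(np.arctan2(*(a-b)[[1,0]])),'shank',np.degrees(np.arctan2(d[1],d[0])))
for p in [(38,58),(40,568)]: print('boardL',P(fL(*p),.037))
for q in [(0,1,0,0)]: pass
print(R.from_quat(arm.get_state()['orientation']).as_matrix())
```

```text
railL [ 0.375  -0.2212  0.192 ]
railL [ 0.5589 -0.207   0.192 ]
railR [ 0.377  -0.2502  0.192 ]
railR [ 0.561  -0.2331  0.192 ]
tray [0.5669 0.0074 0.059 ]
tray [ 0.5651 -0.1123  0.059 ]
tray [ 0.329  -0.1128  0.059 ]
tray [0.3298 0.0064 0.059 ]
board [ 0.3099 -0.3784  0.037 ]
board [ 0.6003 -0.3811  0.037 ]
knob [ 0.5801 -0.2766  0.235 ]
A head [0.4952 0.4444 0.045 ] len 0.03905205085948322 0.11348013836418326 headang 92.84764603784373 shank 4.063165770552469
B head [0.5109 0.3214 0.045 ] len 0.03900976834297026 0.11306825160701355 headang 71.59861351936995 shank -20.09452476045997
C head [0.5215 0.204  0.045 ] len 0.03676351573373934 0.11251882996836905 headang 76.97336388619112 shank -13.167834631486786
boardL [0.6024 0.5279 0.037 ]
boardL [0.3098 0.5287 0.037 ]
[[ 0.4076  0.9132 -0.0005]
 [ 0.9132 -0.4076 -0.0009]
 [-0.001  -0.0001 -1.    ]]
```

The top view gives:
- **Slot centre:** about (0.464, -0.228), yaw 4.9°. The predicted knob position agrees with the measured one to within 4 mm.
- **Tray centre:** (0.448, -0.053), yaw 0°, already almost in line with the rack.

I'll push the tray with the open fingers, both touching its edge.

play_rows([
  {"travel":[0.07,-0.19,0],"turn":-30},
  {"travel":[0.07,-0.19,0],"turn":-30},
  {"travel":[0.07,-0.19,0],"turn":-30},
  {"travel":[0.07,-0.19,0],"turn":-30},
  {"travel":[0.07,-0.19,0],"turn":-30},
  {"travel":[0.186,-0.52,0],"turn":-61},
  {"travel":[0.186,-0.52,0],"turn":-61},
  {"travel":[0.186,-0.52,0],"turn":-61},
  {"travel":[0.186,-0.52,0],"turn":-61},
  {"travel":[0.186,-0.52,0],"turn":-61},
], gripper=0, grip_force=40)

```text
time: 0.93
ee_pos: [0.3938, 0.1823, 0.2453]
orientation: [0.999, 0.04, 0.0, 0.0]
ft_force: [2.0, -0.1, 0.6]
gripper_width: 1.001
```

play_rows([
  {"travel":[0.046,-0.131,0],"turn":0},
  {"travel":[0.046,-0.131,0],"turn":0},
  {"travel":[0.046,-0.131,0],"turn":0},
  {"travel":[0.046,-0.131,0],"turn":0},
  {"travel":[0.046,-0.131,0],"turn":0},
  {"travel":[0.046,-0.131,0],"turn":0},
  {"travel":[0.046,-0.131,0],"turn":0},
])

```text
time: 1.52
ee_pos: [0.4394, 0.0538, 0.2452]
orientation: [0.999, 0.043, -0.0, -0.0]
ft_force: [-0.2, -0.8, -0.4]
gripper_width: 0.999
```

Now descend beside the tray. (TCP z is to be about 0.047; the open fingertips stand back by about 13 mm.)

play_rows([
  {"travel":[0,0,-0.04],"turn":0},
  {"travel":[0,0,-0.08],"turn":0},
  {"travel":[0,0,-0.12],"turn":0},
  {"travel":[0,0,-0.15],"turn":0},
  {"travel":[0,0,-0.17],"turn":0},
  {"travel":[0,0,-0.18],"turn":0},
  {"travel":[0,0,-0.187],"turn":0},
  {"travel":[0,0,-0.192],"turn":0},
  {"travel":[0,0,-0.194],"turn":0},
  {"travel":[0,0,-0.194],"turn":0},
])

```text
time: 2.35
ee_pos: [0.4399, 0.0536, 0.0515]
orientation: [0.999, 0.043, 0.0, 0.0]
ft_force: [0.2, -0.8, 0.4]
gripper_width: 1.001
```

Run:
```python
from h import *
st=arm.get_state();print(st['ee_pos'],st['ft_force'])
a=arm.snapshot('scene')[:,:,::-1];w=arm.snapshot('wrist')[:,:,::-1]
cv2.imwrite('pics/m1.png',np.hstack([cv2.resize(a[150:350,220:400],(400,444)),cv2.resize(w,(400,300))[:, :] if 0 else cv2.copyMakeBorder(cv2.resize(w,(400,300)),0,144,0,0,cv2.BORDER_CONSTANT)]))
```

```text
[0.43988407 0.05360905 0.05152495] [ 0.17168669 -0.79380885  0.44328943]
```

View pics/m1.png

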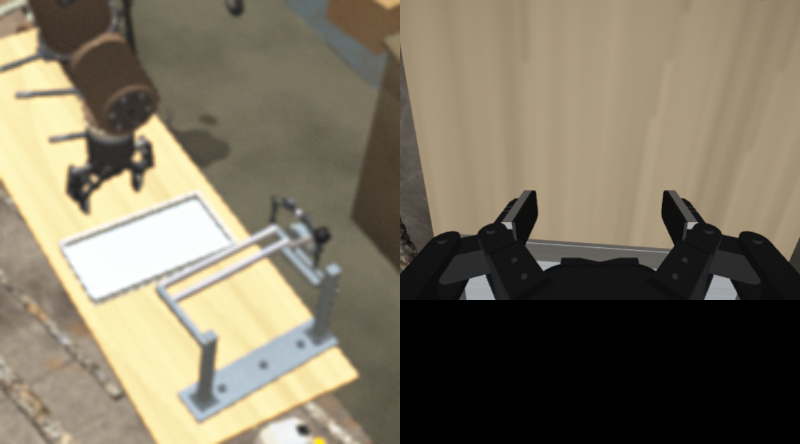

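The fingers straddle clear of the tray edge. Lower 6 mm and push along the rack's -y.

play_rows([
  {"travel":[0,0,-0.006],"turn":0},
  {"travel":[0.001,-0.012,-0.006],"turn":0},
  {"travel":[0.002,-0.024,-0.006],"turn":0},
  {"travel":[0.003,-0.034,-0.006],"turn":0},
  {"travel":[0.0035,-0.042,-0.006],"turn":0},
  {"travel":[0.0045,-0.052,-0.006],"turn":0},
  {"travel":[0.0055,-0.064,-0.006],"turn":0},
  {"travel":[0.0065,-0.076,-0.006],"turn":0},
  {"travel":[0.0075,-0.088,-0.006],"turn":0},
  {"travel":[0.0085,-0.1,-0.006],"turn":0},
])

```text
time: 3.28
ee_pos: [0.4483, -0.0477, 0.0453]
orientation: [0.999, 0.043, 0.0, -0.0]
ft_force: [0.2, 2.9, 0.2]
gripper_width: 1.0
```

play_rows([
  {"travel":[0.001,-0.012,0],"turn":0},
  {"travel":[0.002,-0.024,0],"turn":0},
  {"travel":[0.003,-0.036,0],"turn":0},
  {"travel":[0.004,-0.048,0],"turn":0},
  {"travel":[0.005,-0.058,0],"turn":0},
  {"travel":[0.0058,-0.068,0],"turn":0},
  {"travel":[0.0066,-0.077,0],"turn":0},
  {"travel":[0.0073,-0.085,0],"turn":0},
  {"travel":[0.0076,-0.09,0],"turn":0},
  {"travel":[0.0076,-0.09,0],"turn":0},
])

```text
time: 4.12
ee_pos: [0.4562, -0.1378, 0.0453]
orientation: [0.999, 0.043, 0.0, 0.0]
ft_force: [0.3, -0.4, 0.1]
gripper_width: 0.997
```

play_rows([
  {"travel":[0.0003,-0.004,0],"turn":0},
  {"travel":[0.0006,-0.007,0],"turn":0},
  {"travel":[0.0008,-0.009,0],"turn":0},
  {"travel":[0.0009,-0.011,0],"turn":0},
])

```text
time: 4.45
ee_pos: [0.4568, -0.1478, 0.0453]
orientation: [0.999, 0.043, -0.0, -0.0]
ft_force: [-0.8, 2.8, 1.0]
gripper_width: 0.996
```

play_rows([
  {"travel":[0.0001,-0.001,0],"turn":0},
  {"travel":[0.0002,-0.002,0],"turn":0},
])

```text
time: 4.62
ee_pos: [0.457, -0.1498, 0.0453]
orientation: [0.999, 0.043, -0.0, -0.0]
ft_force: [-0.8, 2.1, 0.2]
gripper_width: 1.0
```

Run:
```python
from h import *
st=arm.get_state();print(st['ee_pos'],st['ft_force'],st['moment'])
b=arm.snapshot('top')[:,:,::-1];cv2.imwrite('pics/t2.png',b);a=arm.snapshot('scene')[:,:,::-1];cv2.imwrite('pics/s2.png',a)
cv2.imwrite('pics/m2.png',np.hstack([cv2.resize(b[160:280,310:430],(400,400)),cv2.resize(a[215:375,240:400],(400,400))]))
```

```text
[ 0.45699508 -0.14979465  0.04528022] [-0.77751084  2.08675593  0.20443937] [0.36581522 0.00799439 0.10047696]
```

View pics/m2.png

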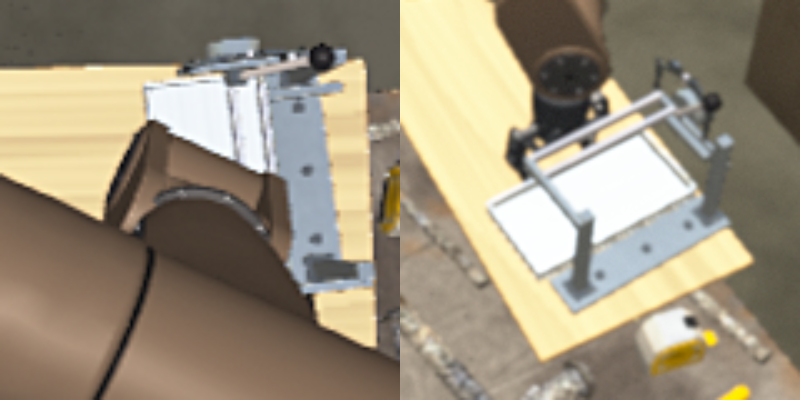

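Nearly home; keep creeping until the force rises.

play_rows([
  {"travel":[0.0001,-0.001,0],"turn":0},
  {"travel":[0.0002,-0.002,0],"turn":0},
  {"travel":[0.0002,-0.003,0],"turn":0},
])

```text
time: 4.97
ee_pos: [0.4572, -0.1528, 0.0453]
orientation: [0.999, 0.043, 0.0, -0.0]
ft_force: [-0.6, 3.2, -0.2]
gripper_width: 0.999
```

play_rows([
  {"travel":[0.0001,-0.001,0],"turn":0},
  {"travel":[0.0002,-0.002,0],"turn":0},
])

```text
time: 5.13
ee_pos: [0.4568, -0.1543, 0.0453]
orientation: [0.999, 0.043, -0.001, -0.0]
ft_force: [-1.5, 12.8, 5.6]
gripper_width: 0.999
```

play_rows([
  {"travel":[0,-0.0006,0],"turn":0},
  {"travel":[0,-0.0006,0],"turn":0},
])

```text
time: 5.3
ee_pos: [0.4566, -0.1544, 0.0454]
orientation: [0.999, 0.044, -0.001, -0.001]
ft_force: [-1.7, 9.6, 4.6]
gripper_width: 1.002
```

Tray firmly against the foot (~10–13 N). Back off, rise, and go to look at rod C.

play_rows([
  {"travel":[-0.001,0.01,0],"turn":0},
  {"travel":[-0.003,0.03,0],"turn":0},
  {"travel":[-0.005,0.06,0.01],"turn":0},
  {"travel":[-0.005,0.09,0.05],"turn":7},
  {"travel":[-0.005,0.12,0.09],"turn":14},
  {"travel":[0.005,0.15,0.13],"turn":21},
  {"travel":[0.015,0.19,0.17],"turn":28},
  {"travel":[0.03,0.225,0.19],"turn":35},
  {"travel":[0.045,0.26,0.19],"turn":42},
  {"travel":[0.06,0.295,0.19],"turn":49},
])

```text
time: 6.13
ee_pos: [0.5072, 0.1149, 0.2337]
orientation: [0.89, 0.456, 0.002, 0.001]
ft_force: [0.7, -1.1, 0.4]
gripper_width: 1.003
```

play_rows([
  {"travel":[0.003,0.03,-0.02],"turn":7},
  {"travel":[0.005,0.06,-0.04],"turn":14},
  {"travel":[0.005,0.063,-0.06],"turn":21},
  {"travel":[0.005,0.063,-0.07],"turn":23},
  {"travel":[0.005,0.063,-0.07],"turn":23},
])

```text
time: 6.55
ee_pos: [0.5105, 0.1768, 0.1586]
orientation: [0.782, 0.623, -0.001, -0.001]
ft_force: [-0.8, -0.1, -0.4]
gripper_width: 1.0
```

Run:
```python
from h import *
st=arm.get_state();print(st['ee_pos'],st['orientation'],R.from_quat(st['orientation']).as_matrix()[:,0])
w=arm.snapshot('wrist')[:,:,::-1];cv2.imwrite('pics/w3.png',w)
b=arm.snapshot('top')[:,:,::-1];cv2.imwrite('pics/t3.png',b)
KC=cam('wrist',st);print(w2p('wrist',[.5215,.204,.045],KC))
cv2.imwrite('pics/m3.png',np.hstack([cv2.resize(w,(440,330)),cv2.resize(b[160:280,310:430],(330,330))]))
```

```text
[0.51047019 0.17677416 0.15862967] [ 7.82018209e-01  6.23253514e-01 -1.45081588e-03 -6.88645877e-04] [ 0.22310591  0.97479319 -0.00141073]
[313.72075021 218.84703848]
```

View pics/m3.png

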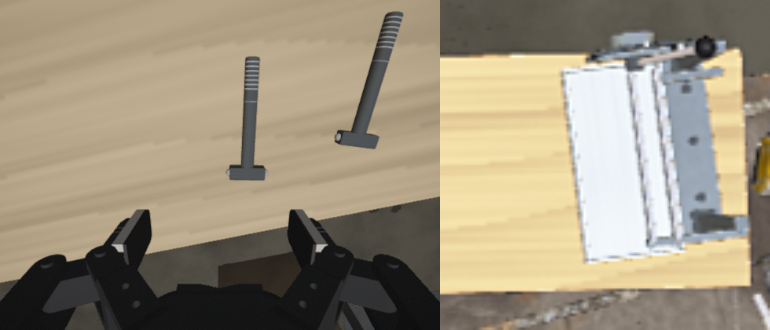

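Tray is home and square. In the wrist view the head of rod C is at about (314,220), against a prediction of (313.7,218.8), so the position is confirmed. Now the refined head direction.

```bash
cat >> h.py <<'E'
def rods(w,KC):
    """dark rod blobs in a wrist picture -> head centre & shank yaw (plane z=.044)"""
    g=cv2.cvtColor(w,cv2.COLOR_BGR2HSV); m=((g[:,:,2]<115)).astype(np.uint8)
    m[250:]=0
    n,lab,s,_=cv2.connectedComponentsWithStats(m)
    out=[]
    for i in range(1,n):
        if not 600<s[i,4]<12000: continue
        v,u=np.nonzero(lab==i)
        P=np.array([p2w('wrist',(a,b),.045,KC)[:2] for a,b in zip(u,v)])
        c=P.mean(0); d=np.linalg.svd(P-c,full_matrices=False)[2][0]
        if d[0]<0:d=-d
        t=(P-c)@d; L=np.ptp(t); s_=(P-c)@[-d[1],d[0]]
        hd=P[t>t.max()-.012]; q=(hd-c)@[-d[1],d[0]]
        sh=P[(t<t.max()-.03)]; ds=np.linalg.svd(sh-sh.mean(0),full_matrices=False)[2][0]; ds=ds*np.sign(ds[0])
        off=(q.max()+q.min())/2
        H=c+d*(t.max()-.007)+np.array([-d[1],d[0]])*off
        out.append(dict(head=H.round(4),yaw=round(float(np.degrees(np.arctan2(ds[1],ds[0]))),1),L=round(float(L),4),W=round(float(np.ptp(q)),4),px=int(s[i,4])))
    return out
E
python3 - <<'E'
from h import *
st=arm.get_state()
for r in rods(cv2.imread('pics/w3.png'),cam('wrist',st)):print(r)
E
```

```text
{'head': array([0.5147, 0.3219]), 'yaw': -19.8, 'L': 0.125, 'W': 0.046, 'px': 3905}
{'head': array([0.5254, 0.2034]), 'yaw': -13.4, 'L': 0.124, 'W': 0.0397, 'px': 2917}
```

play_rows([
  {"travel":[0.0125,0.027,0],"turn":-0.5},
  {"travel":[0.0125,0.027,-0.03],"turn":-0.5},
  {"travel":[0.0125,0.027,-0.06],"turn":-0.5},
  {"travel":[0.0125,0.027,-0.08],"turn":-0.5},
  {"travel":[0.0125,0.027,-0.095],"turn":-0.5},
  {"travel":[0.0125,0.027,-0.103],"turn":-0.5},
  {"travel":[0.0125,0.027,-0.106],"turn":-0.5},
  {"travel":[0.0125,0.027,-0.107],"turn":-0.5},
  {"travel":[0.0125,0.027,-0.107],"turn":-0.5},
], gripper=0.25)

```text
time: 7.4
ee_pos: [0.5246, 0.2031, 0.0547]
orientation: [0.786, 0.618, 0.001, 0.0]
ft_force: [-0.2, -0.4, 0.4]
gripper_width: 0.748
```

Run:
```python
from h import *
st=arm.get_state();print(st['ee_pos'],st['ft_force'],st['gripper_width'])
w=arm.snapshot('wrist')[:,:,::-1];cv2.imwrite('pics/w4.png',cv2.resize(w[130:,100:460],None,fx=1.6,fy=1.6))
```

```text
[0.52455401 0.20308729 0.05473874] [-0.2452348  -0.39160281  0.44651014] 0.7484365515209485
```

View pics/w4.png

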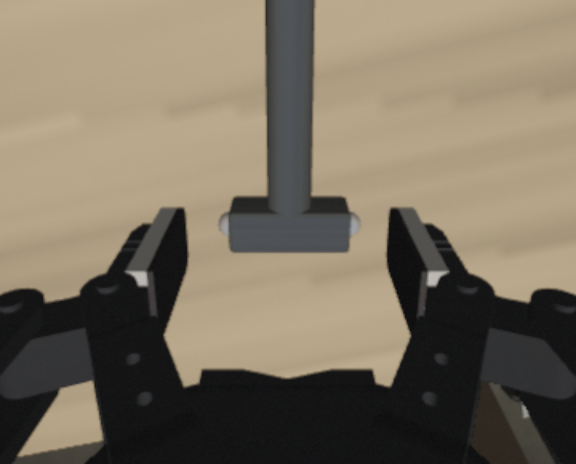

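Run:
```python
from h import *
st=arm.get_state();KC=cam('wrist',st)
print(p2w('wrist',(281.3,270),.044,KC),p2w('wrist',(100+220/1.6,130+224/1.6),.044,KC)-p2w('wrist',(100+360/1.6,130+224/1.6),.044,KC))
for z in(.04,.045,.05): print(p2w('wrist',(100+186/1.6,130+208/1.6),z,KC),p2w('wrist',(100+186/1.6,130+265/1.6),z,KC))
```

```text
[0.52249423 0.2044479  0.044     ] [-0.01062123 -0.04417126  0.        ]
[0.51085422 0.17194249 0.04      ] [0.53162612 0.1655322  0.04      ]
[0.50865743 0.17365657 0.045     ] [0.52870459 0.16746994 0.045     ]
[0.50646064 0.17537065 0.05      ] [0.52578306 0.16940768 0.05      ]
```

play_rows([
  {"travel":[-0.002,0.001,-0.003],"turn":0},
  {"travel":[-0.002,0.001,-0.004],"turn":0},
  {"travel":[-0.002,0.001,-0.004],"turn":0},
])

```text
time: 7.7
ee_pos: [0.5219, 0.2042, 0.0499]
orientation: [0.786, 0.619, 0.0, 0.0]
ft_force: [-0.0, -0.2, 0.2]
gripper_width: 0.75
```

play_rows([
  {"travel":[0,0,0],"turn":0},
  {"travel":[0,0,0],"turn":0},
  {"travel":[0,0,0],"turn":0},
  {"travel":[0,0,0],"turn":0},
  {"travel":[0,0,0],"turn":0},
  {"travel":[0,0,0],"turn":0},
  {"travel":[0,0,0],"turn":0},
  {"travel":[0,0,0],"turn":0},
], gripper=1, grip_force=40)

```text
time: 8.37
ee_pos: [0.5221, 0.2043, 0.0505]
orientation: [0.786, 0.619, 0.0, 0.0]
ft_force: [-2.9, -0.2, 8.2]
gripper_width: 0.49
```

play_rows([
  {"travel":[0,0,0.005],"turn":0},
  {"travel":[0,0,0.015],"turn":0},
  {"travel":[0,0,0.03],"turn":0},
  {"travel":[0,0,0.05],"turn":0},
  {"travel":[0,0,0.075],"turn":0},
  {"travel":[0,0,0.1],"turn":0},
  {"travel":[0,0,0.12],"turn":0},
  {"travel":[0,0,0.13],"turn":0},
  {"travel":[0,0,0.13],"turn":0},
])

```text
time: 9.12
ee_pos: [0.5226, 0.2043, 0.1821]
orientation: [0.786, 0.619, 0.002, 0.001]
ft_force: [0.3, -0.5, -1.9]
gripper_width: 0.491
```

Run:
```python
from h import *
st=arm.get_state();print(st['ee_pos'],st['ft_force'],st['gripper_width'])
w=arm.snapshot('wrist')[:,:,::-1];a=arm.snapshot('scene')[:,:,::-1]
cv2.imwrite('pics/m5.png',np.hstack([cv2.resize(w,(480,360)),cv2.resize(a[130:280,180:310],(312,360))]))
```

```text
[0.52262462 0.20428598 0.18214018] [ 0.25159114 -0.48601745 -1.86241919] 0.49082247092134906
```

View pics/m5.png

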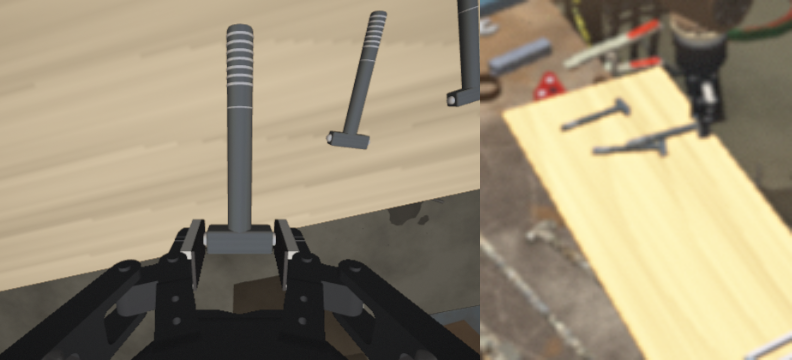

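Rod C is held level on its pips. Carry it high, over to the slot.

play_rows([
  {"travel":[0,-0.01,0.035],"turn":0},
  {"travel":[0,-0.025,0.07],"turn":2},
  {"travel":[0,-0.05,0.105],"turn":5},
  {"travel":[0,-0.085,0.135],"turn":8},
  {"travel":[-0.002,-0.12,0.155],"turn":11},
  {"travel":[-0.004,-0.16,0.168],"turn":14},
  {"travel":[-0.006,-0.2,0.175],"turn":17},
  {"travel":[-0.008,-0.24,0.178],"turn":18.3},
  {"travel":[-0.01,-0.28,0.178],"turn":18.3},
  {"travel":[-0.012,-0.32,0.178],"turn":18.3},
])

```text
time: 10.05
ee_pos: [0.5094, -0.1179, 0.3565]
orientation: [0.677, 0.736, -0.0, -0.001]
ft_force: [1.3, 0.1, -2.4]
gripper_width: 0.491
```

play_rows([
  {"travel":[-0.001,-0.035,0],"turn":0},
  {"travel":[-0.001,-0.065,0],"turn":0},
  {"travel":[-0.002,-0.09,0],"turn":0},
  {"travel":[-0.002,-0.104,0],"turn":0},
  {"travel":[-0.002,-0.108,0],"turn":0},
  {"travel":[-0.002,-0.108,0],"turn":0},
  {"travel":[-0.002,-0.108,0],"turn":0},
])

```text
time: 10.63
ee_pos: [0.5081, -0.223, 0.3571]
orientation: [0.677, 0.736, 0.0, -0.001]
ft_force: [0.3, 1.0, -1.9]
gripper_width: 0.49
```

Run:
```python
from h import *
st=arm.get_state();print(st['ee_pos'],st['ft_force'],st['gripper_width'],np.degrees(np.arctan2(*R.from_quat(st['orientation']).as_matrix()[[1,0],0])))
w=arm.snapshot('wrist')[:,:,::-1];cv2.imwrite('pics/w6.png',w);cv2.imwrite('pics/w6b.png',cv2.resize(w,(800,600)))
```

```text
[ 0.50805771 -0.22298496  0.35709241] [ 0.28556568  0.96135197 -1.86773411] 0.4903774723249488 94.76548501997979
```

View pics/w6b.png

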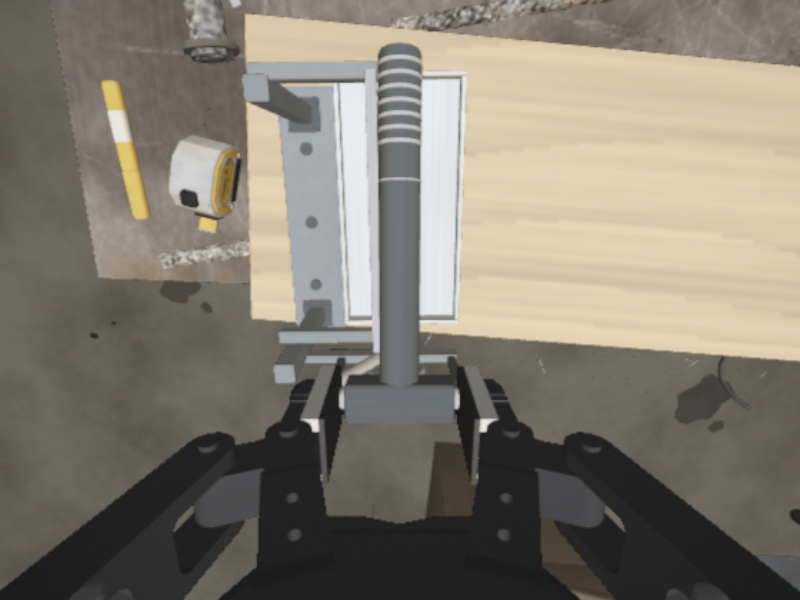

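Run:
```python
from h import *
st=arm.get_state();KC=cam('wrist',st)
g=cv2.cvtColor(cv2.imread('pics/w6.png'),cv2.COLOR_BGR2GRAY)
for v in (75,100,130,160,190,215): print(v,list(g[v,250:272]))
C=np.array([.464,-.228]);c,s=np.cos(np.radians(4.9)),np.sin(np.radians(4.9))
for x in(-80,-40,0,40,80): print(x,[w2p('wrist',[*(C+np.array([c*x-s*y,s*x+c*y])/1e3),.192],KC).round(1) for y in(-17,-10,10,17)])
```

```text
75 [np.uint8(234), np.uint8(234), np.uint8(234), np.uint8(234), np.uint8(234), np.uint8(218), np.uint8(188), np.uint8(200), np.uint8(200), np.uint8(198), np.uint8(199), np.uint8(201), np.uint8(204), np.uint8(184), np.uint8(103), np.uint8(70), np.uint8(78), np.uint8(85), np.uint8(91), np.uint8(98), np.uint8(104), np.uint8(107)]
100 [np.uint8(236), np.uint8(234), np.uint8(235), np.uint8(235), np.uint8(234), np.uint8(234), np.uint8(220), np.uint8(196), np.uint8(201), np.uint8(199), np.uint8(199), np.uint8(201), np.uint8(201), np.uint8(187), np.uint8(148), np.uint8(138), np.uint8(144), np.uint8(141), np.uint8(132), np.uint8(123), np.uint8(122), np.uint8(121)]
130 [np.uint8(232), np.uint8(234), np.uint8(233), np.uint8(235), np.uint8(234), np.uint8(233), np.uint8(232), np.uint8(221), np.uint8(202), np.uint8(203), np.uint8(200), np.uint8(201), np.uint8(202), np.uint8(202), np.uint8(174), np.uint8(69), np.uint8(77), np.uint8(87), np.uint8(93), np.uint8(100), np.uint8(104), np.uint8(109)]
160 [np.uint8(230), np.uint8(231), np.uint8(232), np.uint8(232), np.uint8(234), np.uint8(234), np.uint8(2
[... 670 characters left out ...]
.uint8(231), np.uint8(235), np.uint8(222), np.uint8(196), np.uint8(199), np.uint8(203), np.uint8(204), np.uint8(194), np.uint8(149), np.uint8(76), np.uint8(90), np.uint8(96), np.uint8(100), np.uint8(105), np.uint8(109)]
-80 [array([258.2,  61.8]), array([266.1,  61.8]), array([288.6,  61.8]), array([296.5,  61.8])]
-40 [array([259.1, 109.5]), array([266.7, 109.5]), array([288.2, 109.5]), array([295.8, 109.5])]
0 [array([260. , 153.2]), array([267.2, 153.2]), array([287.9, 153.2]), array([295.1, 153.2])]
40 [array([260.7, 193.4]), array([267.7, 193.4]), array([287.5, 193.4]), array([294.5, 193.4])]
80 [array([261.5, 230.5]), array([268.1, 230.4]), array([287.2, 230.4]), array([293.9, 230.4])]
```

The wrist view puts the slot about 2 mm further to -y than the top view did, and the tray contact agrees with that. I'll use centre (0.464, -0.230), yaw about 5.2°. Now ease the grip in steps.

play_rows([
  {"travel":[0,-0.002,0],"turn":0.4},
  {"travel":[0,-0.003,0],"turn":0.4},
  {"travel":[0,-0.003,0],"turn":0.4},
], grip_force=25)

```text
time: 10.93
ee_pos: [0.5081, -0.2264, 0.3579]
orientation: [0.674, 0.738, 0.0, 0.0]
ft_force: [-0.5, 0.9, -1.7]
gripper_width: 0.487
```

play_rows([
  {"travel":[0,0,0],"turn":0},
  {"travel":[0,0,0],"turn":0},
  {"travel":[0,0,0],"turn":0},
  {"travel":[0,0,0],"turn":0},
], grip_force=16)

```text
time: 11.27
ee_pos: [0.508, -0.2268, 0.3578]
orientation: [0.675, 0.738, 0.0, -0.0]
ft_force: [0.7, 0.7, -1.8]
gripper_width: 0.49
```

play_rows([
  {"travel":[0,0,0],"turn":0},
  {"travel":[0,0,0],"turn":0},
  {"travel":[0,0,0],"turn":0},
  {"travel":[0,0,0],"turn":0},
  {"travel":[0,0,0],"turn":0},
  {"travel":[0,0,0],"turn":0},
], grip_force=11)

```text
time: 11.77
ee_pos: [0.508, -0.2269, 0.3577]
orientation: [0.675, 0.738, 0.0, -0.0]
ft_force: [0.2, 0.8, -1.6]
gripper_width: 0.486
```

play_rows([
  {"travel":[0,0,0],"turn":0},
  {"travel":[0,0,0],"turn":0},
  {"travel":[0,0,0],"turn":0},
  {"travel":[0,0,0],"turn":0},
  {"travel":[0,0,0],"turn":0},
  {"travel":[0,0,0],"turn":0},
], grip_force=8)

```text
time: 12.27
ee_pos: [0.508, -0.2269, 0.3578]
orientation: [0.675, 0.738, 0.0, -0.0]
ft_force: [-0.6, 0.1, -2.0]
gripper_width: 0.484
```

play_rows([
  {"travel":[0,0,0],"turn":0},
  {"travel":[0,0,0],"turn":0},
  {"travel":[0,0,0],"turn":0},
  {"travel":[0,0,0],"turn":0},
  {"travel":[0,0,0],"turn":0},
  {"travel":[0,0,0],"turn":0},
  {"travel":[0,0,0],"turn":0},
  {"travel":[0,0,0],"turn":0},
  {"travel":[0,0,0],"turn":0},
  {"travel":[0,0,0],"turn":0},
], grip_force=6)

```text
time: 13.1
ee_pos: [0.508, -0.2269, 0.3578]
orientation: [0.675, 0.738, 0.0, -0.0]
ft_force: [-1.6, -0.0, -2.5]
gripper_width: 0.485
```

play_rows([
  {"travel":[0,0,0],"turn":0},
  {"travel":[0,0,0],"turn":0},
  {"travel":[0,0,0],"turn":0},
  {"travel":[0,0,0],"turn":0},
  {"travel":[0,0,0],"turn":0},
], grip_force=40)

```text
time: 13.52
ee_pos: [0.508, -0.2269, 0.3577]
orientation: [0.675, 0.738, 0.0, -0.0]
ft_force: [0.1, 0.1, -2.6]
gripper_width: 0.491
```

Run:
```python
from h import *
st=arm.get_state();print(st['ee_pos'],st['ft_force'],st['gripper_width'],np.degrees(np.arctan2(*R.from_quat(st['orientation']).as_matrix()[[1,0],0])))
w=arm.snapshot('wrist')[:,:,::-1];cv2.imwrite('pics/w7.png',w);a=arm.snapshot('scene')[:,:,::-1];cv2.imwrite('pics/s7.png',a)
cv2.imwrite('pics/m7.png',np.hstack([cv2.resize(w[30:330,150:410],(450,520)),cv2.resize(a[160:360,260:390],(338,520))]))
```

```text
[ 0.50799342 -0.22689317  0.35774561] [ 0.06351804  0.13758734 -2.63111463] 0.4911039665042176 95.14537502331339
```

View pics/m7.png

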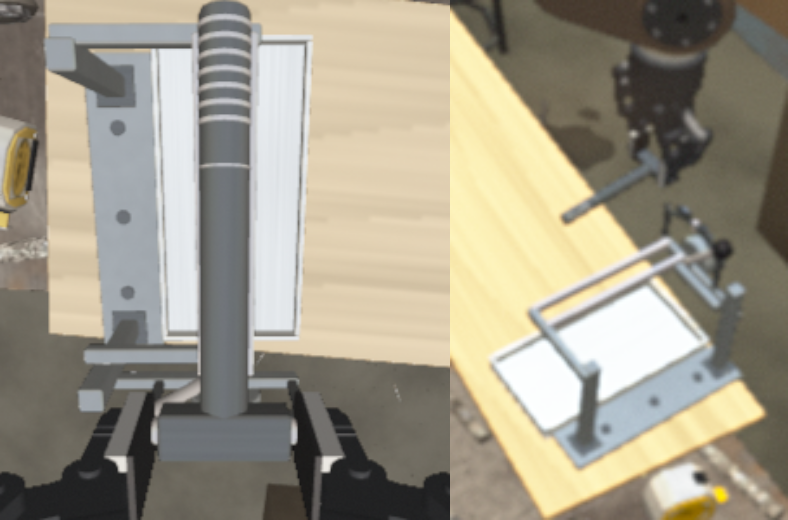

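It barely moved in that time. I'll ease to 6 N for longer and measure the tilt by image code (the tip's row in the wrist view).

```bash
cat >> h.py <<'E'
def tilt(f=None):
    "droop of held rod below level, deg, from wrist view: highest dark row in the rod's column band"
    st=arm.get_state(); w=arm.snapshot('wrist')[:,:,::-1]
    if f: cv2.imwrite('pics/'+f,w)
    c=arm.camera_info('wrist'); K=np.array(c['intrinsics']); M=np.linalg.inv(np.array(c['mount']))
    g=cv2.cvtColor(w,cv2.COLOR_BGR2HSV); band=g[:,276:284]
    dark=((band[:,:,2]<135)&(band[:,:,1]<70)).mean(1)>.6
    v=275
    miss=0; top=v
    while v>0 and miss<8:
        if dark[v]: top=v; miss=0
        else: miss+=1
        v-=1
    best=[]
    for a in range(-10,105,1):
        r=np.radians(a); P=np.array([0,-.115*np.cos(r)-.007*np.sin(r),.0065+.115*np.sin(r)-.007*np.cos(r),1]); q=K@(M@P)[:3]; best.append((abs(q[1]/q[2]-top),a,q[1]/q[2]))
    print('t',round(st['time'],2),'ee',st['ee_pos'].round(4),'F',st['ft_force'].round(1),'M',st['moment'].round(3),'w',round(st['gripper_width'],3),'top row',top,'droop',min(best)[1])
E
python3 -c "
from h import *
tilt()"
```

```text
t 13.62 ee [ 0.508  -0.2269  0.3577] F [ 0.6 -0.1 -1.9] M [ 0.005 -0.059 -0.046] w 0.488 top row 31 droop 11
```

play_rows([
  {"travel":[0,0,0],"turn":0},
  {"travel":[0,0,0],"turn":0},
  {"travel":[0,0,0],"turn":0},
  {"travel":[0,0,0],"turn":0},
  {"travel":[0,0,0],"turn":0},
  {"travel":[0,0,0],"turn":0},
], grip_force=12)

```text
time: 14.17
ee_pos: [0.508, -0.2269, 0.3578]
orientation: [0.675, 0.738, 0.0, -0.0]
ft_force: [-0.3, 0.5, -1.4]
gripper_width: 0.485
```

play_rows([
  {"travel":[0,0,0],"turn":0},
  {"travel":[0,0,0],"turn":0},
  {"travel":[0,0,0],"turn":0},
  {"travel":[0,0,0],"turn":0},
  {"travel":[0,0,0],"turn":0},
  {"travel":[0,0,0],"turn":0},
  {"travel":[0,0,0],"turn":0},
  {"travel":[0,0,0],"turn":0},
  {"travel":[0,0,0],"turn":0},
  {"travel":[0,0,0],"turn":0},
], grip_force=6)

```text
time: 15.0
ee_pos: [0.508, -0.2269, 0.3577]
orientation: [0.675, 0.738, 0.0, -0.0]
ft_force: [-0.4, 0.4, -1.5]
gripper_width: 0.485
```

play_rows([
  {"travel":[0,0,0],"turn":0},
  {"travel":[0,0,0],"turn":0},
  {"travel":[0,0,0],"turn":0},
  {"travel":[0,0,0],"turn":0},
  {"travel":[0,0,0],"turn":0},
  {"travel":[0,0,0],"turn":0},
  {"travel":[0,0,0],"turn":0},
  {"travel":[0,0,0],"turn":0},
  {"travel":[0,0,0],"turn":0},
  {"travel":[0,0,0],"turn":0},
])

```text
time: 15.83
ee_pos: [0.508, -0.2269, 0.3577]
orientation: [0.675, 0.738, 0.0, -0.0]
ft_force: [0.1, -0.6, -1.7]
gripper_width: 0.487
```

```bash
python3 -c "
from h import *
tilt('w8.png')"
```

```text
t 15.83 ee [ 0.508  -0.2269  0.3577] F [ 0.1 -0.6 -1.7] M [ 0.057 -0.094 -0.028] w 0.487 top row 31 droop 11
```

play_rows([
  {"travel":[0,0,0],"turn":0},
  {"travel":[0,0,0],"turn":0},
  {"travel":[0,0,0],"turn":0},
  {"travel":[0,0,0],"turn":0},
  {"travel":[0,0,0],"turn":0},
  {"travel":[0,0,0],"turn":0},
], gripper=1, grip_force=10)

```text
time: 16.38
ee_pos: [0.508, -0.2269, 0.3578]
orientation: [0.675, 0.738, 0.0, -0.0]
ft_force: [1.1, 0.1, -1.9]
gripper_width: 0.488
```

```bash
python3 -c "
from h import *
tilt()"
```

```text
t 16.38 ee [ 0.508  -0.2269  0.3578] F [ 1.1  0.1 -1.9] M [ 0.008 -0.103  0.051] w 0.488 top row 31 droop 11
```

play_rows([
  {"travel":[0,0,0],"turn":0},
  {"travel":[0,0,0],"turn":0},
  {"travel":[0,0,0],"turn":0},
  {"travel":[0,0,0],"turn":0},
  {"travel":[0,0,0],"turn":0},
  {"travel":[0,0,0],"turn":0},
], gripper=1, grip_force=6)

```text
time: 16.93
ee_pos: [0.508, -0.2269, 0.3577]
orientation: [0.675, 0.738, 0.0, -0.0]
ft_force: [-0.2, 0.3, -2.2]
gripper_width: 0.486
```

```bash
python3 -c "
from h import *
tilt('w9.png')"
```

```text
t 16.93 ee [ 0.508  -0.2269  0.3577] F [-0.2  0.3 -2.2] M [ 0.046 -0.08  -0.018] w 0.486 top row 31 droop 11
```

play_rows([
  {"travel":[0,0.02,0],"turn":0},
  {"travel":[0,0.05,0],"turn":0},
  {"travel":[0,0.085,0],"turn":0},
  {"travel":[0,0.12,0],"turn":0},
  {"travel":[0,0.15,-0.02],"turn":0},
  {"travel":[0,0.17,-0.06],"turn":0},
  {"travel":[0,0.18,-0.1],"turn":0},
  {"travel":[0,0.18,-0.14],"turn":0},
  {"travel":[0,0.18,-0.16],"turn":0},
  {"travel":[0,0.18,-0.16],"turn":0},
], gripper=1, grip_force=40)

```text
time: 17.82
ee_pos: [0.5063, -0.0462, 0.1939]
orientation: [0.674, 0.738, -0.002, -0.003]
ft_force: [0.6, -1.0, -2.5]
gripper_width: 0.487
```

play_rows([
  {"travel":[0,0,0],"turn":0},
  {"travel":[0,0,0],"turn":0},
  {"travel":[0,0,0],"turn":0},
  {"travel":[0,0,0],"turn":0},
  {"travel":[0,0,0],"turn":0},
], grip_force=6)

```text
time: 18.23
ee_pos: [0.5083, -0.0471, 0.1989]
orientation: [0.675, 0.738, 0.001, 0.001]
ft_force: [1.0, 0.1, -2.1]
gripper_width: 0.493
```

play_rows([
  {"travel":[0,0,0.02],"turn":0},
  {"travel":[0,0,0],"turn":0},
  {"travel":[0,0,0.02],"turn":0},
  {"travel":[0,0,0],"turn":0},
  {"travel":[0,0,0.02],"turn":0},
  {"travel":[0,0,0],"turn":0},
  {"travel":[0,0,0],"turn":0},
  {"travel":[0,0,0],"turn":0},
])

```text
time: 18.9
ee_pos: [0.5077, -0.0469, 0.1977]
orientation: [0.675, 0.738, -0.0, -0.001]
ft_force: [0.0, 0.2, -1.7]
gripper_width: 0.487
```

```bash
python3 -c "
from h import *
tilt('w10.png')
print([float(np.abs(cv2.imread('pics/w7.png')[20:240,262:298].astype(int)-cv2.imread(f'pics/{n}.png')[20:240,262:298]).mean().round(2)) for n in ('w8','w9','w10')])"
```

```text
t 18.9 ee [ 0.5077 -0.0469  0.1977] F [ 0.   0.2 -1.7] M [-0.003 -0.055 -0.006] w 0.487 top row 30 droop 10
[0.41, 0.42, 23.33]
```

play_rows([
  {"travel":[0,0,0],"turn":0},
  {"travel":[0,0,0],"turn":0},
  {"travel":[0,0,0],"turn":0},
  {"travel":[0,0,0],"turn":0},
  {"travel":[0,0,0],"turn":0},
], gripper=0.9, grip_force=8)

```text
time: 19.37
ee_pos: [0.508, -0.0469, 0.1979]
orientation: [0.675, 0.738, 0.0, 0.0]
ft_force: [-1.2, -0.2, -2.3]
gripper_width: 0.492
```

```bash
python3 -c "
from h import *
tilt()"
```

```text
t 19.37 ee [ 0.508  -0.0469  0.1979] F [-1.2 -0.2 -2.3] M [-0.002 -0.064  0.028] w 0.492 top row 30 droop 10
```

play_rows([
  {"travel":[0,0,0],"turn":0},
  {"travel":[0,0,0],"turn":0},
  {"travel":[0,0,0],"turn":0},
  {"travel":[0,0,0],"turn":0},
  {"travel":[0,0,0],"turn":0},
], gripper=0.8, grip_force=6)

```text
time: 19.83
ee_pos: [0.508, -0.0469, 0.1977]
orientation: [0.675, 0.738, 0.0, -0.0]
ft_force: [-0.5, 0.0, -1.9]
gripper_width: 0.487
```

```bash
python3 -c "
from h import *
tilt()"
```

```text
t 19.83 ee [ 0.508  -0.0469  0.1977] F [-0.5  0.  -1.9] M [ 0.013 -0.024  0.013] w 0.487 top row 30 droop 10
```

Grip values under 20 N seem to be clamped. So I'll ease by the closure target instead, stepping toward the actual contact (~0.51).

play_rows([
  {"travel":[0,0,0],"turn":0},
  {"travel":[0,0,0],"turn":0},
  {"travel":[0,0,0],"turn":0},
  {"travel":[0,0,0],"turn":0},
], gripper=0.6)

```text
time: 20.22
ee_pos: [0.508, -0.0469, 0.1977]
orientation: [0.675, 0.738, 0.0, -0.0]
ft_force: [-0.2, -1.1, -1.4]
gripper_width: 0.494
```

```bash
python3 -c "
from h import *
tilt()"
```

```text
t 20.22 ee [ 0.508  -0.0469  0.1977] F [-0.2 -1.1 -1.4] M [ 0.016 -0.008 -0.034] w 0.494 top row 30 droop 10
```

play_rows([
  {"travel":[0,0,0],"turn":0},
  {"travel":[0,0,0],"turn":0},
  {"travel":[0,0,0],"turn":0},
  {"travel":[0,0,0],"turn":0},
], gripper=0.56)

```text
time: 20.6
ee_pos: [0.508, -0.0469, 0.1978]
orientation: [0.675, 0.738, 0.0, -0.0]
ft_force: [-1.3, 0.1, -2.4]
gripper_width: 0.486
```

```bash
python3 -c "
from h import *
tilt()"
```

```text
t 20.6 ee [ 0.508  -0.0469  0.1978] F [-1.3  0.1 -2.4] M [ 0.049 -0.049  0.037] w 0.486 top row 30 droop 10
```

play_rows([
  {"travel":[0,0,0],"turn":0},
  {"travel":[0,0,0],"turn":0},
  {"travel":[0,0,0],"turn":0},
  {"travel":[0,0,0],"turn":0},
], gripper=0.54)

```text
time: 20.98
ee_pos: [0.508, -0.0469, 0.1977]
orientation: [0.675, 0.738, 0.0, -0.0]
ft_force: [-0.4, 1.4, -2.1]
gripper_width: 0.492
```

```bash
python3 -c "
from h import *
tilt()"
```

```text
t 20.98 ee [ 0.508  -0.0469  0.1977] F [-0.4  1.4 -2.1] M [ 0.004 -0.022 -0.005] w 0.492 top row 30 droop 10
```

play_rows([
  {"travel":[0,0,0],"turn":0},
  {"travel":[0,0,0],"turn":0},
  {"travel":[0,0,0],"turn":0},
  {"travel":[0,0,0],"turn":0},
], gripper=0.525)

```text
time: 21.37
ee_pos: [0.508, -0.0469, 0.1977]
orientation: [0.675, 0.738, 0.0, -0.0]
ft_force: [1.0, 0.7, -1.1]
gripper_width: 0.493
```

```bash
python3 -c "
from h import *
tilt('w11.png')"
```

```text
t 21.37 ee [ 0.508  -0.0469  0.1977] F [ 1.   0.7 -1.1] M [ 0.005 -0.068  0.015] w 0.493 top row 30 droop 10
```

play_rows([
  {"travel":[0,0,0],"turn":0},
  {"travel":[0,0,0],"turn":0},
  {"travel":[0,0,0],"turn":0},
  {"travel":[0,0,0],"turn":0},
], gripper=0.518)

```text
time: 21.75
ee_pos: [0.508, -0.0469, 0.1977]
orientation: [0.675, 0.738, 0.0, -0.0]
ft_force: [0.3, -0.0, -1.9]
gripper_width: 0.488
```

```bash
python3 -c "
from h import *
tilt('w12.png')
print(np.abs(cv2.imread('pics/w10.png').astype(int)-cv2.imread('pics/w12.png')).mean())"
```

```text
t 21.75 ee [ 0.508  -0.0469  0.1977] F [ 0.3 -0.  -1.9] M [ 0.018 -0.044 -0.004] w 0.488 top row 30 droop 10
0.9560770975056689
```

play_rows([
  {"travel":[0,0,-0.01],"turn":0},
  {"travel":[0,0,-0.02],"turn":0},
  {"travel":[0,0,-0.025],"turn":0},
  {"travel":[0,0,-0.025],"turn":0},
], gripper=0.512)

```text
time: 22.13
ee_pos: [0.5074, -0.0468, 0.171]
orientation: [0.675, 0.738, -0.001, -0.001]
ft_force: [-0.3, 0.9, -1.7]
gripper_width: 0.489
```

```bash
python3 -c "
from h import *
tilt()"
```

```text
t 22.13 ee [ 0.5074 -0.0468  0.171 ] F [-0.3  0.9 -1.7] M [ 0.021 -0.072 -0.008] w 0.489 top row 32 droop 11
```

play_rows([
  {"travel":[0,0,0],"turn":0},
  {"travel":[0,0,0],"turn":0},
  {"travel":[0,0,0],"turn":0},
  {"travel":[0,0,0],"turn":0},
], gripper=0.508)

```text
time: 22.52
ee_pos: [0.5081, -0.0469, 0.173]
orientation: [0.675, 0.738, 0.0, 0.0]
ft_force: [-1.0, -0.4, -3.1]
gripper_width: 0.492
```

```bash
python3 -c "
from h import *
tilt()"
```

```text
t 22.52 ee [ 0.5081 -0.0469  0.173 ] F [-1.  -0.4 -3.1] M [ 0.017 -0.138 -0.04 ] w 0.492 top row 33 droop 12
```

play_rows([
  {"travel":[0,0,0],"turn":0},
  {"travel":[0,0,0],"turn":0},
  {"travel":[0,0,0],"turn":0},
  {"travel":[0,0,0],"turn":0},
], gripper=0.505)

```text
time: 22.9
ee_pos: [0.508, -0.0469, 0.1728]
orientation: [0.675, 0.738, 0.0, -0.0]
ft_force: [-0.3, -0.7, -2.2]
gripper_width: 0.494
```

```bash
python3 -c "
from h import *
tilt()"
```

```text
t 22.9 ee [ 0.508  -0.0469  0.1728] F [-0.3 -0.7 -2.2] M [ 0.004 -0.074 -0.028] w 0.494 top row 35 droop 13
```

Easing by closure works: the droop has begun (10→13°). Continue in small steps.

play_rows([
  {"travel":[0,0,0],"turn":0},
  {"travel":[0,0,0],"turn":0},
  {"travel":[0,0,0],"turn":0},
  {"travel":[0,0,0],"turn":0},
], gripper=0.502)

```text
time: 23.28
ee_pos: [0.508, -0.0469, 0.1727]
orientation: [0.675, 0.738, 0.0, -0.0]
ft_force: [-0.0, 0.1, -1.6]
gripper_width: 0.502
```

```bash
python3 -c "
from h import *
tilt()"
```

```text
t 23.28 ee [ 0.508  -0.0469  0.1727] F [-0.   0.1 -1.6] M [ 0.043 -0.068 -0.026] w 0.502 top row 38 droop 15
```

play_rows([
  {"travel":[0,0,0],"turn":0},
  {"travel":[0,0,0],"turn":0},
  {"travel":[0,0,0],"turn":0},
  {"travel":[0,0,0],"turn":0},
], gripper=0.5)

```text
time: 23.67
ee_pos: [0.508, -0.0469, 0.1727]
orientation: [0.675, 0.738, 0.0, -0.0]
ft_force: [-0.5, -1.0, -2.0]
gripper_width: 0.5
```

```bash
python3 -c "
from h import *
tilt()"
```

```text
t 23.67 ee [ 0.508  -0.0469  0.1727] F [-0.5 -1.  -2. ] M [ 0.034 -0.078 -0.059] w 0.5 top row 40 droop 16
```

play_rows([
  {"travel":[0,0,0],"turn":0},
  {"travel":[0,0,0],"turn":0},
  {"travel":[0,0,0],"turn":0},
  {"travel":[0,0,0],"turn":0},
], gripper=0.498)

```text
time: 24.05
ee_pos: [0.508, -0.0469, 0.1728]
orientation: [0.675, 0.738, 0.0, -0.0]
ft_force: [0.4, 0.8, -1.4]
gripper_width: 0.508
```

```bash
python3 -c "
from h import *
tilt('w13.png')"
```

```text
t 24.05 ee [ 0.508  -0.0469  0.1728] F [ 0.4  0.8 -1.4] M [-0.017 -0.093 -0.018] w 0.508 top row 43 droop 17
```

play_rows([
  {"travel":[0,0,0],"turn":0},
  {"travel":[0,0,0],"turn":0},
  {"travel":[0,0,0],"turn":0},
  {"travel":[0,0,0],"turn":0},
  {"travel":[0,0,0],"turn":0},
  {"travel":[0,0,0],"turn":0},
  {"travel":[0,0,0],"turn":0},
  {"travel":[0,0,0],"turn":0},
  {"travel":[0,0,0],"turn":0},
  {"travel":[0,0,0],"turn":0},
])

```text
time: 24.93
ee_pos: [0.508, -0.0469, 0.1727]
orientation: [0.675, 0.738, 0.0, -0.0]
ft_force: [-0.4, -0.4, -2.6]
gripper_width: 0.506
```

```bash
python3 -c "
from h import *
tilt()"
```

```text
t 24.93 ee [ 0.508  -0.0469  0.1727] F [-0.4 -0.4 -2.6] M [-0.023 -0.059 -0.06 ] w 0.506 top row 43 droop 17
```

play_rows([
  {"travel":[0,0,0],"turn":0},
  {"travel":[0,0,0],"turn":0},
  {"travel":[0,0,0],"turn":0},
  {"travel":[0,0,0],"turn":0},
  {"travel":[0,0,0],"turn":0},
], gripper=0.493)

```text
time: 25.4
ee_pos: [0.508, -0.0469, 0.1728]
orientation: [0.675, 0.738, 0.0, -0.0]
ft_force: [0.4, 0.2, -1.7]
gripper_width: 0.508
```

```bash
python3 -c "
from h import *
tilt()"
```

```text
t 25.4 ee [ 0.508  -0.0469  0.1728] F [ 0.4  0.2 -1.7] M [-0.016 -0.093  0.012] w 0.508 top row 108 droop 47
```

play_rows([
  {"travel":[0,0,0],"turn":0},
  {"travel":[0,0,0],"turn":0},
  {"travel":[0,0,0],"turn":0},
  {"travel":[0,0,0],"turn":0},
  {"travel":[0,0,0],"turn":0},
], gripper=0.488)

```text
time: 25.87
ee_pos: [0.508, -0.0469, 0.1727]
orientation: [0.675, 0.738, 0.0, -0.0]
ft_force: [-0.4, -0.3, -1.0]
gripper_width: 0.511
```

```bash
python3 -c "
from h import *
tilt('w14.png')"
```

```text
t 25.87 ee [ 0.508  -0.0469  0.1727] F [-0.4 -0.3 -1. ] M [-0.066  0.002 -0.016] w 0.511 top row 147 droop 65
```

play_rows([
  {"travel":[0,0,0],"turn":0},
  {"travel":[0,0,0],"turn":0},
  {"travel":[0,0,0],"turn":0},
  {"travel":[0,0,0],"turn":0},
  {"travel":[0,0,0],"turn":0},
], gripper=0.486)

```text
time: 26.33
ee_pos: [0.508, -0.0469, 0.1728]
orientation: [0.675, 0.738, 0.0, -0.0]
ft_force: [0.0, -0.1, -2.7]
gripper_width: 0.517
```

```bash
python3 -c "
from h import *
tilt()"
```

```text
t 26.33 ee [ 0.508  -0.0469  0.1728] F [ 0.  -0.1 -2.7] M [-0.028  0.009 -0.055] w 0.517 top row 145 droop 64
```

play_rows([
  {"travel":[0,0,0],"turn":0},
  {"travel":[0,0,0],"turn":0},
  {"travel":[0,0,0],"turn":0},
  {"travel":[0,0,0],"turn":0},
  {"travel":[0,0,0],"turn":0},
], gripper=0.484)

```text
time: 26.8
ee_pos: [0.508, -0.0469, 0.1727]
orientation: [0.675, 0.738, 0.0, -0.0]
ft_force: [-0.3, -0.6, -2.3]
gripper_width: 0.515
```

Run:
```python
from h import *
tilt('w15.png')
w=cv2.imread('pics/w15.png');a=arm.snapshot('scene')[:,:,::-1]
cv2.imwrite('pics/m15.png',np.hstack([cv2.resize(w[80:380,150:410],(450,520)),cv2.resize(a[160:320,240:344],(338,520))]))
```

```text
t 26.8 ee [ 0.508  -0.0469  0.1727] F [-0.3 -0.6 -2.3] M [ 0.017 -0.03  -0.018] w 0.515 top row 155 droop 68
```

View pics/m15.png

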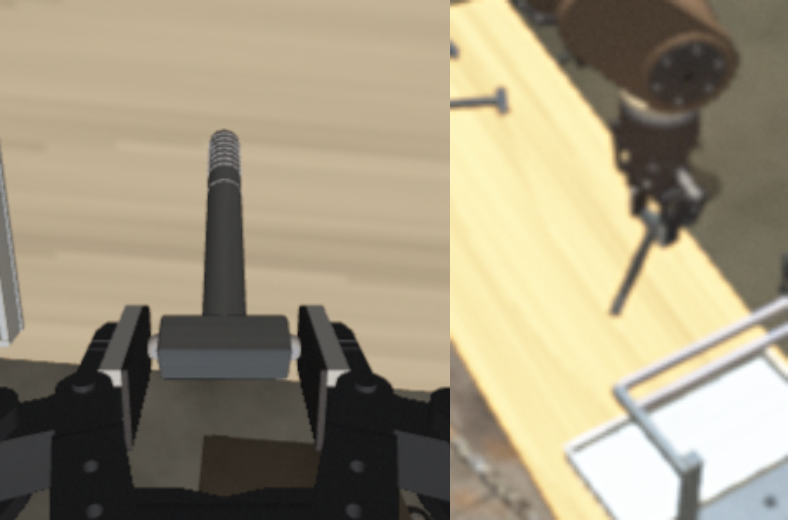

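The rod is about 20° from plumb and still held well. Ease a little more.

play_rows([
  {"travel":[0,0,0],"turn":0},
  {"travel":[0,0,0],"turn":0},
  {"travel":[0,0,0],"turn":0},
  {"travel":[0,0,0],"turn":0},
  {"travel":[0,0,0],"turn":0},
], gripper=0.481)

```text
time: 27.32
ee_pos: [0.508, -0.0469, 0.1727]
orientation: [0.675, 0.738, 0.0, -0.0]
ft_force: [0.2, 0.6, -1.4]
gripper_width: 0.517
```

```bash
python3 -c "
from h import *
tilt()"
```

```text
t 27.32 ee [ 0.508  -0.0469  0.1727] F [ 0.2  0.6 -1.4] M [-0.013 -0.04   0.027] w 0.517 top row 171 droop 75
```

play_rows([
  {"travel":[0,0,0],"turn":0},
  {"travel":[0,0,0],"turn":0},
  {"travel":[0,0,0],"turn":0},
  {"travel":[0,0,0],"turn":0},
  {"travel":[0,0,0],"turn":0},
], gripper=0.478)

```text
time: 27.78
ee_pos: [0.508, -0.0469, 0.1728]
orientation: [0.675, 0.738, 0.0, -0.0]
ft_force: [-0.8, -0.7, -0.9]
gripper_width: 0.521
```

```bash
python3 -c "
from h import *
tilt('w16.png')"
```

```text
t 27.78 ee [ 0.508  -0.0469  0.1728] F [-0.8 -0.7 -0.9] M [ 0.021 -0.025 -0.021] w 0.521 top row 179 droop 79
```

Within 0.2 rad of plumb. Firm up, lift, and carry back over the slot.

play_rows([
  {"travel":[0,0,0],"turn":0},
  {"travel":[0,0,0],"turn":0},
  {"travel":[0,0,0],"turn":0},
  {"travel":[0,0,0],"turn":0},
  {"travel":[0,0,0.02],"turn":0},
  {"travel":[0,0,0.05],"turn":0},
  {"travel":[0,0,0.085],"turn":0},
  {"travel":[0,0,0.12],"turn":0},
  {"travel":[0,0,0.15],"turn":0},
  {"travel":[0,0,0.17],"turn":0},
], gripper=1, grip_force=40)

```text
time: 28.67
ee_pos: [0.5082, -0.0469, 0.346]
orientation: [0.675, 0.738, 0.001, 0.001]
ft_force: [1.0, 0.1, -1.7]
gripper_width: 0.489
```

play_rows([
  {"travel":[0,-0.02,0.01],"turn":0},
  {"travel":[0,-0.05,0.01],"turn":0},
  {"travel":[0,-0.085,0.01],"turn":0},
  {"travel":[0,-0.12,0.01],"turn":0},
  {"travel":[0,-0.15,0.01],"turn":0},
  {"travel":[0.001,-0.17,0.01],"turn":0},
  {"travel":[0.001,-0.179,0.01],"turn":0},
  {"travel":[0.001,-0.179,0.01],"turn":0},
  {"travel":[0.001,-0.179,0.01],"turn":0},
  {"travel":[0.001,-0.179,0.01],"turn":0},
])

```text
time: 29.5
ee_pos: [0.509, -0.2248, 0.3528]
orientation: [0.674, 0.738, 0.0, -0.0]
ft_force: [-0.6, 0.5, -1.8]
gripper_width: 0.49
```

Run:
```python
from h import *
tilt('w17.png')
w=cv2.imread('pics/w17.png')
cv2.imwrite('pics/w17b.png',cv2.resize(w[40:270,200:360],None,fx=2.6,fy=2.6,interpolation=cv2.INTER_CUBIC))
```

```text
t 29.5 ee [ 0.509  -0.2248  0.3528] F [-0.6  0.5 -1.8] M [ 0.01   0.003 -0.005] w 0.49 top row 167 droop 74
```

View pics/w17b.png

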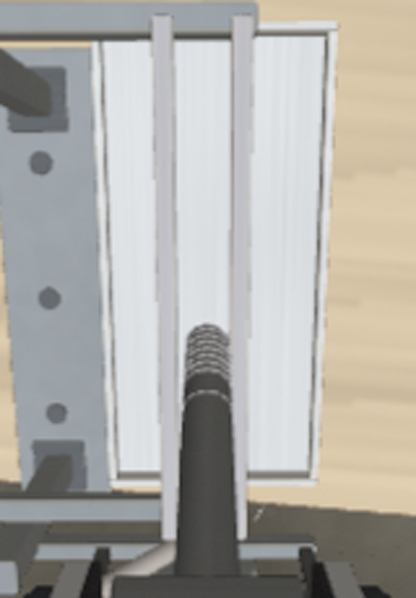

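Plumb enough, and the tip is centred over the slot: slot mid 204–206 px, rod tip 208 px, so under 1 mm off. Lower.

play_rows([
  {"travel":[0,-0.0005,-0.01],"turn":0.3},
  {"travel":[0,-0.0005,-0.022],"turn":0.3},
  {"travel":[0,-0.0005,-0.034],"turn":0.3},
  {"travel":[0,-0.0005,-0.044],"turn":0.3},
  {"travel":[0,-0.0005,-0.054],"turn":0.3},
  {"travel":[0,-0.0005,-0.062],"turn":0.3},
  {"travel":[0,-0.0005,-0.07],"turn":0.3},
  {"travel":[0,-0.0005,-0.07],"turn":0.3},
])

```text
time: 30.22
ee_pos: [0.5087, -0.2261, 0.2811]
orientation: [0.673, 0.74, -0.0, -0.001]
ft_force: [-0.9, -0.2, -1.7]
gripper_width: 0.485
```

play_rows([
  {"travel":[0,0,-0.01],"turn":0},
  {"travel":[0,0,-0.025],"turn":0},
  {"travel":[0,0,-0.04],"turn":0},
  {"travel":[0,0,-0.053],"turn":0},
  {"travel":[0,0,-0.062],"turn":0},
  {"travel":[0,0,-0.069],"turn":0},
  {"travel":[0,0,-0.072],"turn":0},
  {"travel":[0,0,-0.072],"turn":0},
])

```text
time: 30.88
ee_pos: [0.509, -0.2264, 0.2104]
orientation: [0.673, 0.74, -0.0, -0.0]
ft_force: [-0.1, -0.3, -1.5]
gripper_width: 0.491
```

play_rows([
  {"travel":[0,0.0007,-0.001],"turn":0},
  {"travel":[0,0.0007,-0.002],"turn":0},
  {"travel":[0,0.0007,-0.003],"turn":0},
])

```text
time: 31.13
ee_pos: [0.5092, -0.2257, 0.2082]
orientation: [0.673, 0.74, 0.0, 0.0]
ft_force: [-1.0, -0.0, 0.2]
gripper_width: 0.484
```

play_rows([
  {"travel":[0,0,-0.001],"turn":0},
  {"travel":[0,0,-0.0015],"turn":0},
])

```text
time: 31.3
ee_pos: [0.5091, -0.2258, 0.2074]
orientation: [0.673, 0.74, 0.0, 0.001]
ft_force: [-4.7, 1.8, 13.3]
gripper_width: 0.494
```

play_rows([
  {"travel":[0,0,-0.001],"turn":0},
  {"travel":[0,0,-0.0015],"turn":0},
])

```text
time: 31.47
ee_pos: [0.509, -0.2259, 0.207]
orientation: [0.673, 0.74, 0.0, 0.001]
ft_force: [-9.7, 2.8, 24.1]
gripper_width: 0.491
```

Seated on the rails. Back up 1.5 mm and release gently.

play_rows([
  {"travel":[0,0,0.0015],"turn":0},
  {"travel":[0,0,0.0015],"turn":0},
  {"travel":[0,0,0.0015],"turn":0},
], gripper=0.49)

```text
time: 31.72
ee_pos: [0.509, -0.2258, 0.2069]
orientation: [0.673, 0.74, -0.0, 0.0]
ft_force: [-4.1, 0.8, 7.3]
gripper_width: 0.51
```

play_rows([
  {"travel":[0,0,0],"turn":0},
  {"travel":[0,0,0],"turn":0},
  {"travel":[0,0,0],"turn":0},
  {"travel":[0,0,0],"turn":0},
], gripper=0.47)

```text
time: 32.05
ee_pos: [0.5091, -0.2257, 0.2061]
orientation: [0.673, 0.74, 0.0, -0.0]
ft_force: [-0.7, -0.4, -1.4]
gripper_width: 0.532
```

play_rows([
  {"travel":[0,0,0],"turn":0},
  {"travel":[0,0,0],"turn":0},
  {"travel":[0,0,0],"turn":0},
  {"travel":[0,0,0],"turn":0},
  {"travel":[0,0,0],"turn":0},
], gripper=0.3)

```text
time: 32.47
ee_pos: [0.509, -0.2257, 0.2063]
orientation: [0.673, 0.74, 0.0, -0.0]
ft_force: [0.4, 0.4, -0.1]
gripper_width: 0.699
```

play_rows([
  {"travel":[0,0,0.01],"turn":0},
  {"travel":[0,0,0.025],"turn":0},
  {"travel":[0,0,0.05],"turn":0},
  {"travel":[0,0,0.08],"turn":0},
  {"travel":[0,0,0.1],"turn":0},
  {"travel":[0,0,0.1],"turn":0},
])

```text
time: 32.97
ee_pos: [0.51, -0.2262, 0.3113]
orientation: [0.673, 0.74, 0.001, 0.004]
ft_force: [0.0, 0.2, 0.4]
gripper_width: 0.699
```

Run:
```python
from h import *
st=arm.get_state();print(st['ee_pos'],st['ft_force'])
w=arm.snapshot('wrist')[:,:,::-1];cv2.imwrite('pics/w18.png',w);a=arm.snapshot('scene')[:,:,::-1];cv2.imwrite('pics/s18.png',a)
b=arm.snapshot('top')[:,:,::-1];cv2.imwrite('pics/t18.png',b)
cv2.imwrite('pics/m18.png',np.hstack([cv2.resize(w[60:310,180:380],(400,500)),cv2.resize(a[215:375,260:388],(400,500))]))
```

```text
[ 0.5099601  -0.22618933  0.31128547] [0.04310116 0.1834751  0.41693183]
```

View pics/m18.png

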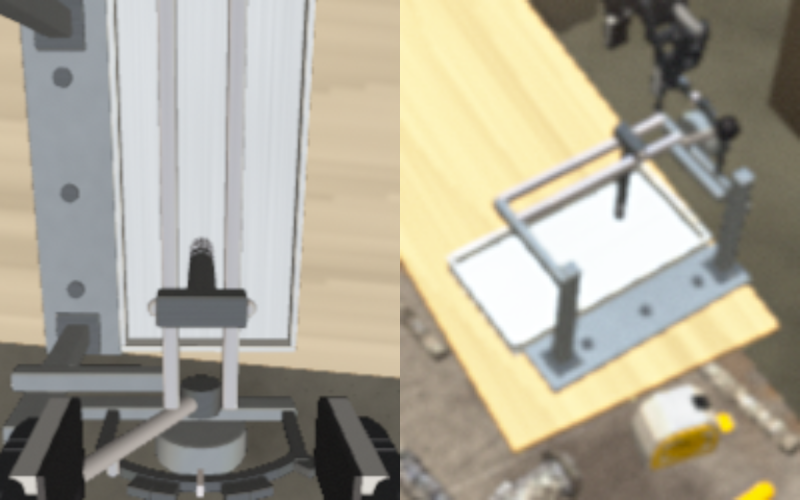

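Rod C hangs plumb in the slot over the tray. Now rod B: go over it and re-measure.

play_rows([
  {"travel":[0,0.02,0.02],"turn":-2},
  {"travel":[0,0.06,0.02],"turn":-5},
  {"travel":[0,0.1,0.02],"turn":-8},
  {"travel":[0,0.14,0.02],"turn":-11},
  {"travel":[0,0.18,0.01],"turn":-14},
  {"travel":[0,0.22,-0.01],"turn":-17},
  {"travel":[0,0.26,-0.03],"turn":-20},
  {"travel":[0,0.295,-0.05],"turn":-23},
  {"travel":[0,0.33,-0.07],"turn":-25.5},
  {"travel":[0,0.365,-0.09],"turn":-25.5},
])

```text
time: 33.95
ee_pos: [0.5081, 0.1393, 0.2154]
orientation: [0.82, 0.572, -0.001, -0.0]
ft_force: [0.9, 0.3, -0.5]
gripper_width: 0.702
```

play_rows([
  {"travel":[0,0.035,-0.02],"turn":0},
  {"travel":[-0.002,0.07,-0.04],"turn":0},
  {"travel":[-0.003,0.1,-0.05],"turn":0},
  {"travel":[-0.004,0.125,-0.06],"turn":0},
  {"travel":[-0.004,0.14,-0.06],"turn":0},
  {"travel":[-0.004,0.145,-0.06],"turn":0},
  {"travel":[-0.004,0.145,-0.06],"turn":0},
  {"travel":[-0.004,0.145,-0.06],"turn":0},
])

```text
time: 34.62
ee_pos: [0.5052, 0.2817, 0.1577]
orientation: [0.819, 0.573, 0.0, 0.0]
ft_force: [0.2, -0.3, -0.1]
gripper_width: 0.706
```

```bash
cat >> h.py <<'E'
def look(f):
    st=arm.get_state(); w=arm.snapshot('wrist')[:,:,::-1]; cv2.imwrite('pics/'+f,w)
    print(st['ee_pos'].round(4),'toolx yaw',np.degrees(np.arctan2(*R.from_quat(st['orientation']).as_matrix()[[1,0],0])).round(2))
    for r in rods(w,cam('wrist',st)): print(r)
E
python3 -c "
from h import *
look('w19.png')"
```

```text
[0.5052 0.2817 0.1577] toolx yaw 69.94
{'head': array([0.3108, 0.1925]), 'yaw': -78.2, 'L': 0.059, 'W': 0.0068, 'px': 1563}
{'head': array([0.4962, 0.4444]), 'yaw': 5.5, 'L': 0.1098, 'W': 0.0452, 'px': 3928}
{'head': array([0.5129, 0.3221]), 'yaw': -19.8, 'L': 0.1234, 'W': 0.0386, 'px': 3084}
{'head': array([0.6079, 0.4961]), 'yaw': 80.3, 'L': 0.0632, 'W': 0.0216, 'px': 884}
```

B confirmed at about (0.5107, 0.3225), yaw -20°. Descend, grip, lift.

play_rows([
  {"travel":[0.0055,0.041,0],"turn":0.2},
  {"travel":[0.0055,0.041,-0.03],"turn":0.2},
  {"travel":[0.0055,0.041,-0.06],"turn":0.2},
  {"travel":[0.0055,0.041,-0.08],"turn":0.2},
  {"travel":[0.0055,0.041,-0.094],"turn":0.2},
  {"travel":[0.0055,0.041,-0.102],"turn":0.2},
  {"travel":[0.0055,0.041,-0.106],"turn":0.2},
  {"travel":[0.0055,0.041,-0.107],"turn":0.2},
  {"travel":[0.0055,0.041,-0.107],"turn":0.2},
], gripper=0.25)

```text
time: 35.42
ee_pos: [0.511, 0.3232, 0.051]
orientation: [0.819, 0.574, 0.001, 0.0]
ft_force: [0.3, -0.6, -0.6]
gripper_width: 0.754
```

play_rows([
  {"travel":[0,0,0],"turn":0},
  {"travel":[0,0,0],"turn":0},
  {"travel":[0,0,0],"turn":0},
  {"travel":[0,0,0],"turn":0},
  {"travel":[0,0,0],"turn":0},
  {"travel":[0,0,0],"turn":0},
  {"travel":[0,0,0],"turn":0},
  {"travel":[0,0,0],"turn":0},
], gripper=1, grip_force=40)

```text
time: 36.08
ee_pos: [0.5109, 0.3235, 0.0518]
orientation: [0.818, 0.575, 0.001, 0.0]
ft_force: [-1.2, -3.4, 10.3]
gripper_width: 0.489
```

play_rows([
  {"travel":[0,0,0.005],"turn":0},
  {"travel":[0,0,0.015],"turn":0},
  {"travel":[0,0,0.03],"turn":0},
  {"travel":[0,0,0.05],"turn":0},
  {"travel":[0,0,0.075],"turn":0},
  {"travel":[0,0,0.1],"turn":0},
  {"travel":[0,0,0.12],"turn":0},
  {"travel":[0,0,0.125],"turn":0},
  {"travel":[0,0,0.125],"turn":0},
])

```text
time: 36.83
ee_pos: [0.5108, 0.3238, 0.1771]
orientation: [0.818, 0.575, 0.002, 0.0]
ft_force: [0.0, 0.2, -2.0]
gripper_width: 0.487
```

```bash
python3 -c "
from h import *
tilt('w20.png')"
```

```text
t 36.83 ee [0.5108 0.3238 0.1771] F [ 0.   0.2 -2. ] M [-0.029 -0.087  0.056] w 0.487 top row 32 droop 12
```

Same hold as the first rod. Ease by closure in steps.

play_rows([
  {"travel":[0,0,0],"turn":0},
  {"travel":[0,0,0],"turn":0},
  {"travel":[0,0,0],"turn":0},
  {"travel":[0,0,0],"turn":0},
], gripper=0.505, grip_force=6)

```text
time: 37.22
ee_pos: [0.5103, 0.3234, 0.1743]
orientation: [0.818, 0.575, -0.001, -0.0]
ft_force: [0.2, -0.2, -1.3]
gripper_width: 0.497
```

play_rows([
  {"travel":[0,0,0],"turn":0},
  {"travel":[0,0,0],"turn":0},
  {"travel":[0,0,0],"turn":0},
  {"travel":[0,0,0],"turn":0},
], gripper=0.497)

```text
time: 37.55
ee_pos: [0.5105, 0.3235, 0.1752]
orientation: [0.818, 0.575, 0.0, -0.0]
ft_force: [0.8, -0.0, -1.1]
gripper_width: 0.504
```

play_rows([
  {"travel":[0,0,0],"turn":0},
  {"travel":[0,0,0],"turn":0},
  {"travel":[0,0,0],"turn":0},
  {"travel":[0,0,0],"turn":0},
  {"travel":[0,0,0],"turn":0},
], gripper=0.491)

```text
time: 37.97
ee_pos: [0.5105, 0.3235, 0.1753]
orientation: [0.818, 0.575, 0.0, -0.0]
ft_force: [0.5, -0.0, -2.3]
gripper_width: 0.513
```

play_rows([
  {"travel":[0,0,0],"turn":0},
  {"travel":[0,0,0],"turn":0},
  {"travel":[0,0,0],"turn":0},
  {"travel":[0,0,0],"turn":0},
  {"travel":[0,0,0],"turn":0},
], gripper=0.486)

```text
time: 38.38
ee_pos: [0.5105, 0.3236, 0.1753]
orientation: [0.818, 0.575, 0.0, -0.0]
ft_force: [0.9, -0.6, -1.9]
gripper_width: 0.514
```

```bash
python3 -c "
from h import *
tilt()"
```

```text
t 38.38 ee [0.5105 0.3236 0.1753] F [ 0.9 -0.6 -1.9] M [-0.011 -0.004 -0.044] w 0.514 top row 141 droop 62
```

play_rows([
  {"travel":[0,0,0],"turn":0},
  {"travel":[0,0,0],"turn":0},
  {"travel":[0,0,0],"turn":0},
  {"travel":[0,0,0],"turn":0},
  {"travel":[0,0,0],"turn":0},
], gripper=0.481)

```text
time: 38.85
ee_pos: [0.5105, 0.3235, 0.1753]
orientation: [0.818, 0.575, 0.0, -0.0]
ft_force: [0.2, 0.6, -1.8]
gripper_width: 0.517
```

play_rows([
  {"travel":[0,0,0],"turn":0},
  {"travel":[0,0,0],"turn":0},
  {"travel":[0,0,0],"turn":0},
  {"travel":[0,0,0],"turn":0},
  {"travel":[0,0,0],"turn":0},
], gripper=0.478)

```text
time: 39.27
ee_pos: [0.5105, 0.3236, 0.1753]
orientation: [0.818, 0.575, 0.0, -0.0]
ft_force: [0.8, -1.1, -1.4]
gripper_width: 0.523
```

```bash
python3 -c "
from h import *
tilt('w21.png')"
```

```text
t 39.27 ee [0.5105 0.3236 0.1753] F [ 0.8 -1.1 -1.4] M [-0.01  -0.026  0.036] w 0.523 top row 184 droop 81
```

81°, nearly plumb. Firm up and carry to the slot middle.

play_rows([
  {"travel":[0,0,0],"turn":0},
  {"travel":[0,0,0],"turn":0},
  {"travel":[0,0,0],"turn":0},
  {"travel":[0,0,0.02],"turn":0},
  {"travel":[0,-0.01,0.05],"turn":0},
  {"travel":[0,-0.03,0.085],"turn":0},
  {"travel":[0,-0.06,0.12],"turn":3},
  {"travel":[0,-0.09,0.15],"turn":6},
  {"travel":[-0.003,-0.125,0.17],"turn":9},
  {"travel":[-0.006,-0.16,0.177],"turn":12},
], gripper=1, grip_force=40)

```text
time: 40.15
ee_pos: [0.5047, 0.1627, 0.3555]
orientation: [0.753, 0.658, 0.002, 0.001]
ft_force: [1.2, -0.1, -2.9]
gripper_width: 0.491
```

play_rows([
  {"travel":[-0.003,-0.035,0],"turn":3},
  {"travel":[-0.007,-0.073,0],"turn":6},
  {"travel":[-0.011,-0.112,0],"turn":9},
  {"travel":[-0.015,-0.151,0],"turn":12},
  {"travel":[-0.019,-0.19,0],"turn":13.3},
  {"travel":[-0.023,-0.229,0],"turn":13.3},
  {"travel":[-0.027,-0.268,0],"turn":13.3},
  {"travel":[-0.031,-0.305,0],"turn":13.3},
  {"travel":[-0.035,-0.338,0],"turn":13.3},
  {"travel":[-0.038,-0.365,0],"turn":13.3},
])

```text
time: 40.98
ee_pos: [0.4658, -0.2038, 0.3524]
orientation: [0.673, 0.74, -0.0, 0.0]
ft_force: [0.7, 0.1, -1.4]
gripper_width: 0.487
```

play_rows([
  {"travel":[-0.001,-0.015,0],"turn":0},
  {"travel":[-0.002,-0.024,0],"turn":0},
  {"travel":[-0.002,-0.028,0],"turn":0},
  {"travel":[-0.002,-0.028,0],"turn":0},
  {"travel":[-0.002,-0.028,0],"turn":0},
])

```text
time: 41.4
ee_pos: [0.4646, -0.2287, 0.3523]
orientation: [0.673, 0.74, 0.0, -0.0]
ft_force: [-0.5, 1.0, -2.6]
gripper_width: 0.489
```

```bash
cat >> h.py <<'E'
def slotcheck(f):
    st=arm.get_state(); w=arm.snapshot('wrist')[:,:,::-1]; cv2.imwrite('pics/'+f,w); KC=cam('wrist',st)
    g=cv2.cvtColor(w,cv2.COLOR_BGR2GRAY); a=np.radians(5.4); C=np.array([.464,-.230]); ey=np.array([-np.sin(a),np.cos(a)]); ex=np.array([np.cos(a),np.sin(a)])
    t=(np.array(st['ee_pos'][:2])-C); print('tcp',st['ee_pos'].round(4),'rack x,y',(t@ex).round(4),(t@ey).round(4),'yaw',np.degrees(np.arctan2(*R.from_quat(st['orientation']).as_matrix()[[1,0],0])).round(2))
    for v in range(60,240,15):
        row=g[v,225:335].astype(int); m=((row<222)&(row>165)).astype(int); e=np.diff(np.r_[0,m,0]); s=np.nonzero(e==1)[0]; f_=np.nonzero(e==-1)[0]-1
        segs=[(225+i,225+j) for i,j in zip(s,f_) if 4<=j-i<=11]
        out=[]
        for i,j in segs:
            P=p2w('wrist',((i+j)/2,v),.192,KC)[:2]-C; out.append((round(float(P@ex)*1e3,1),round(float(P@ey)*1e3,1)))
        print(v,out)
E
python3 -c "
from h import *
tilt();slotcheck('w22.png')"
```

```text
t 41.4 ee [ 0.4646 -0.2287  0.3523] F [-0.5  1.  -2.6] M [ 0.042 -0.035 -0.036] w 0.489 top row 174 droop 77
tcp [ 0.4646 -0.2285  0.3523] rack x,y 0.0008 0.0014 yaw 95.5
60 []
75 []
90 [(-100.1, 46.1)]
105 [(-87.3, -14.0), (-87.4, 13.7), (-87.5, 48.1)]
120 [(-74.2, -43.1), (-74.3, -13.2), (-74.3, 13.9), (-74.5, 47.9)]
135 [(-60.8, -47.0), (-60.9, -13.4), (-61.0, 12.8), (-61.1, 48.2)]
150 [(-47.1, -13.6), (-47.2, 13.0), (-47.2, 37.6), (-47.3, 49.0)]
165 [(-32.9, -13.7), (-33.0, 13.2), (-33.0, 37.7), (-33.1, 49.7)]
180 [(-18.2, -13.4), (-18.3, 13.9)]
195 [(-3.1, -13.6), (-3.2, 14.2)]
210 [(12.5, -13.3), (12.4, 14.9)]
225 [(28.6, -14.5), (28.5, 15.7)]
```

The model fits to within 0.3 mm (rails at ±13.5 mm). Shift 1.4 mm in -y and lower.

play_rows([
  {"travel":[0,-0.0015,0],"turn":0},
  {"travel":[0,-0.0015,-0.01],"turn":0},
  {"travel":[0,-0.0015,-0.022],"turn":0},
  {"travel":[0,-0.0015,-0.034],"turn":0},
  {"travel":[0,-0.0015,-0.044],"turn":0},
  {"travel":[0,-0.0015,-0.054],"turn":0},
  {"travel":[0,-0.0015,-0.062],"turn":0},
  {"travel":[0,-0.0015,-0.07],"turn":0},
  {"travel":[0,-0.0015,-0.07],"turn":0},
])

```text
time: 42.25
ee_pos: [0.4642, -0.2307, 0.2807]
orientation: [0.673, 0.74, -0.0, -0.001]
ft_force: [-0.8, -0.5, -1.8]
gripper_width: 0.489
```

play_rows([
  {"travel":[0,0,-0.012],"turn":0},
  {"travel":[0,0,-0.027],"turn":0},
  {"travel":[0,0,-0.042],"turn":0},
  {"travel":[0,0,-0.055],"turn":0},
  {"travel":[0,0,-0.063],"turn":0},
  {"travel":[0,0,-0.069],"turn":0},
  {"travel":[0,0,-0.071],"turn":0},
  {"travel":[0,0,-0.071],"turn":0},
])

```text
time: 42.92
ee_pos: [0.4646, -0.231, 0.2113]
orientation: [0.673, 0.74, 0.0, -0.0]
ft_force: [-0.6, 0.4, -1.4]
gripper_width: 0.487
```

play_rows([
  {"travel":[0,0,-0.001],"turn":0},
  {"travel":[0,0,-0.002],"turn":0},
  {"travel":[0,0,-0.002],"turn":0},
])

```text
time: 43.17
ee_pos: [0.4646, -0.231, 0.2096]
orientation: [0.673, 0.74, 0.0, 0.0]
ft_force: [-0.0, 0.0, -1.3]
gripper_width: 0.49
```

play_rows([
  {"travel":[0,0.0008,-0.001],"turn":0},
  {"travel":[0,0.0008,-0.0015],"turn":0},
  {"travel":[0,0.0008,-0.0015],"turn":0},
])

```text
time: 43.42
ee_pos: [0.4646, -0.2307, 0.2088]
orientation: [0.673, 0.74, -0.0, 0.001]
ft_force: [-3.9, -2.2, 7.0]
gripper_width: 0.488
```

play_rows([
  {"travel":[0,0,-0.001],"turn":0},
  {"travel":[0,0,-0.001],"turn":0},
])

```text
time: 43.58
ee_pos: [0.4645, -0.2308, 0.2084]
orientation: [0.673, 0.74, -0.0, 0.001]
ft_force: [-6.7, -2.8, 16.1]
gripper_width: 0.49
```

Contact at the same height as the first rod. Release.

play_rows([
  {"travel":[0,0,0.001],"turn":0},
  {"travel":[0,0,0.001],"turn":0},
  {"travel":[0,0,0.001],"turn":0},
], gripper=0.49)

```text
time: 43.83
ee_pos: [0.4645, -0.2304, 0.2082]
orientation: [0.673, 0.74, -0.0, 0.0]
ft_force: [-2.9, -1.9, 5.2]
gripper_width: 0.509
```

play_rows([
  {"travel":[0,0,0],"turn":0},
  {"travel":[0,0,0],"turn":0},
  {"travel":[0,0,0],"turn":0},
  {"travel":[0,0,0],"turn":0},
], gripper=0.47)

```text
time: 44.17
ee_pos: [0.4646, -0.23, 0.2075]
orientation: [0.673, 0.74, 0.0, -0.0]
ft_force: [-0.1, 0.4, -1.4]
gripper_width: 0.531
```

play_rows([
  {"travel":[0,0,0],"turn":0},
  {"travel":[0,0,0],"turn":0},
  {"travel":[0,0,0],"turn":0},
  {"travel":[0,0,0],"turn":0},
  {"travel":[0,0,0],"turn":0},
], gripper=0.3)

```text
time: 44.58
ee_pos: [0.4645, -0.2302, 0.2078]
orientation: [0.673, 0.74, 0.0, -0.0]
ft_force: [-0.2, -0.5, 0.7]
gripper_width: 0.697
```

play_rows([
  {"travel":[0,0,0.01],"turn":0},
  {"travel":[0,0,0.025],"turn":0},
  {"travel":[0,0,0.05],"turn":0},
  {"travel":[0,0,0.08],"turn":0},
  {"travel":[0,0,0.1],"turn":0},
  {"travel":[0,0,0.1],"turn":0},
])

```text
time: 45.08
ee_pos: [0.4654, -0.2307, 0.3125]
orientation: [0.673, 0.74, 0.001, 0.003]
ft_force: [0.7, 0.2, -0.1]
gripper_width: 0.698
```

Run:
```python
from h import *
st=arm.get_state();print(st['ee_pos'])
w=arm.snapshot('wrist')[:,:,::-1];cv2.imwrite('pics/w23.png',w);a=arm.snapshot('scene')[:,:,::-1];cv2.imwrite('pics/s23.png',a)
KC=cam('wrist',st)
g=cv2.cvtColor(w,cv2.COLOR_BGR2GRAY); m=((g<150)).astype(np.uint8); C=np.array([.464,-.23]);a=np.radians(5.4)
# dark columns at the head rows: print head extents
for x in (-.0075,0,.0075):
    print([int(np.median(g[int(p[1])-1:int(p[1])+2,int(p[0])-1:int(p[0])+2])) for y in (-.03,-.021,-.0135,0,.0135,.021,.03) for p in [w2p('wrist',[C[0]+np.cos(a)*x-np.sin(a)*y,C[1]+np.sin(a)*x+np.cos(a)*y,.206],KC)]])
b=arm.snapshot('top')[:,:,::-1];cv2.imwrite('pics/t23.png',b)
```

```text
[ 0.46544246 -0.23069536  0.31254538]
[199, 220, 151, 51, 64, 221, 219]
[190, 169, 104, 104, 104, 183, 219]
[182, 219, 104, 104, 103, 220, 219]
```

B's head is where it should be (dark across the rails, bright pips at ±21 mm). Now rod A.

play_rows([
  {"travel":[0,0.02,0.02],"turn":0},
  {"travel":[0,0.06,0.02],"turn":0},
  {"travel":[0.002,0.1,0.02],"turn":0},
  {"travel":[0.004,0.14,0.02],"turn":0},
  {"travel":[0.006,0.18,0.01],"turn":0},
  {"travel":[0.008,0.22,-0.01],"turn":0},
  {"travel":[0.01,0.26,-0.03],"turn":0},
  {"travel":[0.012,0.295,-0.05],"turn":0},
  {"travel":[0.014,0.33,-0.07],"turn":0},
  {"travel":[0.016,0.365,-0.09],"turn":0},
])

```text
time: 46.07
ee_pos: [0.4795, 0.1346, 0.2171]
orientation: [0.673, 0.74, -0.001, -0.001]
ft_force: [1.2, 0.2, -0.3]
gripper_width: 0.702
```

play_rows([
  {"travel":[0.001,0.035,-0.02],"turn":0},
  {"travel":[0.002,0.07,-0.04],"turn":0},
  {"travel":[0.003,0.11,-0.05],"turn":0},
  {"travel":[0.004,0.15,-0.06],"turn":0},
  {"travel":[0.004,0.19,-0.06],"turn":-1},
  {"travel":[0.004,0.23,-0.06],"turn":-1},
  {"travel":[0.004,0.26,-0.06],"turn":-1},
  {"travel":[0.004,0.27,-0.06],"turn":-1},
  {"travel":[0.004,0.27,-0.06],"turn":-1},
  {"travel":[0.004,0.27,-0.06],"turn":-1},
])

```text
time: 46.9
ee_pos: [0.4838, 0.4022, 0.1578]
orientation: [0.679, 0.734, -0.001, -0.0]
ft_force: [-0.2, 0.3, 0.2]
gripper_width: 0.697
```

```bash
python3 -c "
from h import *
look('w24.png')"
```

```text
[0.4838 0.4022 0.1578] toolx yaw 94.49
{'head': array([0.4955, 0.4455]), 'yaw': 4.8, 'L': 0.1229, 'W': 0.0387, 'px': 2807}
{'head': array([0.4963, 0.5508]), 'yaw': 13.6, 'L': 0.0491, 'W': 0.0237, 'px': 1057}
```

play_rows([
  {"travel":[0.0095,0.043,0],"turn":0.3},
  {"travel":[0.0095,0.043,-0.03],"turn":0.3},
  {"travel":[0.0095,0.043,-0.06],"turn":0.3},
  {"travel":[0.0095,0.043,-0.08],"turn":0.3},
  {"travel":[0.0095,0.043,-0.094],"turn":0.3},
  {"travel":[0.0095,0.043,-0.102],"turn":0.3},
  {"travel":[0.0095,0.043,-0.106],"turn":0.3},
  {"travel":[0.0095,0.043,-0.107],"turn":0.3},
  {"travel":[0.0095,0.043,-0.107],"turn":0.3},
], gripper=0.25)

```text
time: 47.7
ee_pos: [0.4944, 0.4455, 0.0526]
orientation: [0.677, 0.736, 0.0, 0.0]
ft_force: [-0.1, 0.3, 0.3]
gripper_width: 0.752
```

play_rows([
  {"travel":[0,0,0],"turn":0},
  {"travel":[0,0,0],"turn":0},
  {"travel":[0,0,0],"turn":0},
  {"travel":[0,0,0],"turn":0},
  {"travel":[0,0,0],"turn":0},
  {"travel":[0,0,0],"turn":0},
  {"travel":[0,0,0],"turn":0},
  {"travel":[0,0,0],"turn":0},
], gripper=1, grip_force=40)

```text
time: 48.37
ee_pos: [0.4943, 0.4459, 0.0536]
orientation: [0.677, 0.736, 0.001, 0.0]
ft_force: [-1.4, -3.4, 8.4]
gripper_width: 0.491
```

play_rows([
  {"travel":[0,0,0.005],"turn":0},
  {"travel":[0,0,0.015],"turn":0},
  {"travel":[0,0,0.03],"turn":0},
  {"travel":[0,0,0.05],"turn":0},
  {"travel":[0,0,0.075],"turn":0},
  {"travel":[0,0,0.1],"turn":0},
  {"travel":[0,0,0.12],"turn":0},
  {"travel":[0,0,0.125],"turn":0},
  {"travel":[0,0,0.125],"turn":0},
])

```text
time: 49.12
ee_pos: [0.4942, 0.4462, 0.1789]
orientation: [0.677, 0.736, 0.002, 0.0]
ft_force: [-0.0, -0.5, -1.4]
gripper_width: 0.488
```

```bash
python3 -c "
from h import *
tilt('w25.png')"
```

```text
t 49.12 ee [0.4942 0.4462 0.1789] F [-0.  -0.5 -1.4] M [ 0.009 -0.056  0.034] w 0.488 top row 34 droop 13
```

play_rows([
  {"travel":[0,0,0],"turn":0},
  {"travel":[0,0,0],"turn":0},
  {"travel":[0,0,0],"turn":0},
  {"travel":[0,0,0],"turn":0},
], gripper=0.505, grip_force=6)

```text
time: 49.5
ee_pos: [0.4937, 0.4457, 0.1759]
orientation: [0.677, 0.736, -0.001, -0.0]
ft_force: [0.7, -0.1, -1.7]
gripper_width: 0.499
```

play_rows([
  {"travel":[0,0,0],"turn":0},
  {"travel":[0,0,0],"turn":0},
  {"travel":[0,0,0],"turn":0},
  {"travel":[0,0,0],"turn":0},
], gripper=0.497)

```text
time: 49.83
ee_pos: [0.4939, 0.4459, 0.1768]
orientation: [0.677, 0.736, 0.0, -0.0]
ft_force: [-0.6, -0.0, -3.1]
gripper_width: 0.505
```

play_rows([
  {"travel":[0,0,0],"turn":0},
  {"travel":[0,0,0],"turn":0},
  {"travel":[0,0,0],"turn":0},
  {"travel":[0,0,0],"turn":0},
  {"travel":[0,0,0],"turn":0},
], gripper=0.491)

```text
time: 50.25
ee_pos: [0.4939, 0.4459, 0.1769]
orientation: [0.677, 0.736, 0.0, -0.0]
ft_force: [0.6, -0.3, -2.2]
gripper_width: 0.508
```

play_rows([
  {"travel":[0,0,0],"turn":0},
  {"travel":[0,0,0],"turn":0},
  {"travel":[0,0,0],"turn":0},
  {"travel":[0,0,0],"turn":0},
  {"travel":[0,0,0],"turn":0},
], gripper=0.486)

```text
time: 50.67
ee_pos: [0.4939, 0.4459, 0.1769]
orientation: [0.677, 0.736, 0.0, -0.0]
ft_force: [0.4, -0.7, -0.7]
gripper_width: 0.515
```

play_rows([
  {"travel":[0,0,0],"turn":0},
  {"travel":[0,0,0],"turn":0},
  {"travel":[0,0,0],"turn":0},
  {"travel":[0,0,0],"turn":0},
  {"travel":[0,0,0],"turn":0},
], gripper=0.481)

```text
time: 51.08
ee_pos: [0.4939, 0.4459, 0.1769]
orientation: [0.677, 0.736, 0.0, -0.0]
ft_force: [-0.3, -0.3, -1.7]
gripper_width: 0.524
```

```bash
python3 -c "
from h import *
tilt()"
```

```text
t 51.08 ee [0.4939 0.4459 0.1769] F [-0.3 -0.3 -1.7] M [-0.001 -0.06  -0.05 ] w 0.524 top row 179 droop 79
```

play_rows([
  {"travel":[0,0,0],"turn":0},
  {"travel":[0,0,0],"turn":0},
  {"travel":[0,0,0],"turn":0},
  {"travel":[0,0,0],"turn":0},
  {"travel":[0,0,0],"turn":0},
], gripper=0.478)

```text
time: 51.55
ee_pos: [0.4939, 0.4459, 0.1769]
orientation: [0.677, 0.736, 0.0, -0.0]
ft_force: [-0.2, 0.5, -1.9]
gripper_width: 0.524
```

```bash
python3 -c "
from h import *
tilt('w26.png')"
```

```text
t 51.55 ee [0.4939 0.4459 0.1769] F [-0.2  0.5 -1.9] M [ 0.016  0.002 -0.012] w 0.524 top row 184 droop 81
```

Firm up and carry to slot x = -45 mm.

play_rows([
  {"travel":[0,0,0],"turn":0},
  {"travel":[0,0,0],"turn":0},
  {"travel":[0,0,0],"turn":0},
  {"travel":[0,0,0.02],"turn":0},
  {"travel":[0,-0.01,0.05],"turn":0},
  {"travel":[0,-0.03,0.085],"turn":0},
  {"travel":[0,-0.06,0.12],"turn":0.7},
  {"travel":[0,-0.09,0.15],"turn":0.7},
  {"travel":[0,-0.125,0.17],"turn":0.7},
  {"travel":[0,-0.16,0.175],"turn":0.7},
], gripper=1, grip_force=40)

```text
time: 52.43
ee_pos: [0.4941, 0.2852, 0.3556]
orientation: [0.672, 0.74, 0.003, 0.001]
ft_force: [1.1, 0.4, -1.5]
gripper_width: 0.488
```

play_rows([
  {"travel":[0,-0.037,0],"turn":0},
  {"travel":[-0.001,-0.075,0],"turn":0},
  {"travel":[-0.002,-0.115,0],"turn":0},
  {"travel":[-0.003,-0.155,0],"turn":0},
  {"travel":[-0.006,-0.195,0],"turn":0},
  {"travel":[-0.011,-0.235,0],"turn":0},
  {"travel":[-0.018,-0.275,0],"turn":0},
  {"travel":[-0.026,-0.313,0],"turn":0},
  {"travel":[-0.034,-0.35,0],"turn":0},
  {"travel":[-0.042,-0.385,0],"turn":0},
])

```text
time: 53.27
ee_pos: [0.451, -0.101, 0.3522]
orientation: [0.673, 0.74, 0.0, 0.0]
ft_force: [0.3, -0.6, -1.7]
gripper_width: 0.484
```

play_rows([
  {"travel":[-0.01,-0.035,0],"turn":0},
  {"travel":[-0.018,-0.067,0],"turn":0},
  {"travel":[-0.026,-0.095,0],"turn":0},
  {"travel":[-0.031,-0.115,0],"turn":0},
  {"travel":[-0.032,-0.128,0],"turn":0},
  {"travel":[-0.033,-0.135,0],"turn":0},
  {"travel":[-0.033,-0.135,0],"turn":0},
  {"travel":[-0.033,-0.135,0],"turn":0},
  {"travel":[-0.033,-0.135,0],"turn":0},
])

```text
time: 54.02
ee_pos: [0.4192, -0.2331, 0.3519]
orientation: [0.672, 0.74, 0.0, -0.0]
ft_force: [0.6, 0.0, -2.0]
gripper_width: 0.485
```

```bash
python3 -c "
from h import *
tilt();slotcheck('w27.png')"
```

```text
t 54.02 ee [ 0.4192 -0.2331  0.3519] F [ 0.6  0.  -2. ] M [0.016 0.    0.029] w 0.485 top row 170 droop 75
tcp [ 0.4192 -0.2331  0.3519] rack x,y -0.0449 0.0011 yaw 95.52
60 []
75 []
90 []
105 []
120 []
135 [(-106.8, 48.3)]
150 [(-92.8, -13.9), (-92.8, -0.6), (-93.0, 49.0)]
165 [(-78.6, -13.6), (-78.7, 12.8), (-78.8, 48.9)]
180 [(-64.0, -13.7), (-64.1, 13.6), (-64.2, 49.2)]
195 [(-48.9, -12.9), (-49.0, 14.3), (-49.1, 39.1), (-49.1, 50.0)]
210 [(-33.3, -13.1), (-33.4, 14.6)]
225 [(-17.3, -13.8), (-17.4, 15.4)]
```

Rails at ±13.5 mm again. Shift +5 mm along the slot for tip clearance at the cross arm, then lower.

play_rows([
  {"travel":[0.005,0,0],"turn":0},
  {"travel":[0.005,0,-0.01],"turn":0},
  {"travel":[0.005,0,-0.022],"turn":0},
  {"travel":[0.005,0,-0.034],"turn":0},
  {"travel":[0.005,0,-0.044],"turn":0},
  {"travel":[0.005,0,-0.054],"turn":0},
  {"travel":[0.005,0,-0.062],"turn":0},
  {"travel":[0.005,0,-0.07],"turn":0},
  {"travel":[0.005,0,-0.07],"turn":0},
])

```text
time: 54.87
ee_pos: [0.4236, -0.2338, 0.2803]
orientation: [0.673, 0.74, -0.0, -0.001]
ft_force: [-1.2, 0.6, -1.8]
gripper_width: 0.485
```

play_rows([
  {"travel":[0,0,-0.012],"turn":0},
  {"travel":[0,0,-0.027],"turn":0},
  {"travel":[0,0,-0.042],"turn":0},
  {"travel":[0,0,-0.055],"turn":0},
  {"travel":[0,0,-0.063],"turn":0},
  {"travel":[0,0,-0.068],"turn":0},
  {"travel":[0,0,-0.07],"turn":0},
  {"travel":[0,0,-0.07],"turn":0},
])

```text
time: 55.53
ee_pos: [0.424, -0.2342, 0.212]
orientation: [0.673, 0.74, 0.0, 0.0]
ft_force: [-0.5, -0.0, -2.0]
gripper_width: 0.484
```

play_rows([
  {"travel":[0,0,-0.001],"turn":0},
  {"travel":[0,0,-0.002],"turn":0},
  {"travel":[0,0,-0.002],"turn":0},
])

```text
time: 55.78
ee_pos: [0.424, -0.2344, 0.2108]
orientation: [0.673, 0.74, -0.0, 0.001]
ft_force: [-2.3, 0.6, 5.9]
gripper_width: 0.489
```

play_rows([
  {"travel":[0,0,-0.0007],"turn":0},
  {"travel":[0,0,-0.0007],"turn":0},
  {"travel":[0,0,-0.0007],"turn":0},
], gripper=0.49)

```text
time: 56.03
ee_pos: [0.4238, -0.2344, 0.21]
orientation: [0.673, 0.74, -0.0, 0.0]
ft_force: [-3.7, -0.9, 6.7]
gripper_width: 0.512
```

play_rows([
  {"travel":[0,0,0],"turn":0},
  {"travel":[0,0,0],"turn":0},
  {"travel":[0,0,0],"turn":0},
  {"travel":[0,0,0],"turn":0},
], gripper=0.47)

```text
time: 56.37
ee_pos: [0.4241, -0.2341, 0.2092]
orientation: [0.673, 0.74, 0.0, 0.0]
ft_force: [0.8, 0.6, -0.2]
gripper_width: 0.526
```

play_rows([
  {"travel":[0,0,0],"turn":0},
  {"travel":[0,0,0],"turn":0},
  {"travel":[0,0,0],"turn":0},
  {"travel":[0,0,0],"turn":0},
  {"travel":[0,0,0],"turn":0},
], gripper=0.3)

```text
time: 56.78
ee_pos: [0.4239, -0.2341, 0.2092]
orientation: [0.673, 0.74, 0.0, -0.0]
ft_force: [0.3, 0.2, -0.1]
gripper_width: 0.697
```

play_rows([
  {"travel":[0,0,0.01],"turn":0},
  {"travel":[0,0,0.025],"turn":0},
  {"travel":[0,0,0.05],"turn":0},
  {"travel":[0,0,0.08],"turn":0},
  {"travel":[0,0,0.11],"turn":0},
  {"travel":[0,0,0.12],"turn":0},
  {"travel":[0,0,0.12],"turn":0},
])

```text
time: 57.37
ee_pos: [0.4244, -0.2345, 0.3315]
orientation: [0.673, 0.74, 0.0, 0.002]
ft_force: [-0.5, 1.0, -1.5]
gripper_width: 0.699
```

Run:
```python
from h import *
st=arm.get_state();print(st['ee_pos'],st['ft_force'])
w=arm.snapshot('wrist')[:,:,::-1];a=arm.snapshot('scene')[:,:,::-1];b=arm.snapshot('top')[:,:,::-1]
for n,i in(('w28',w),('s28',a),('t28',b)): cv2.imwrite(f'pics/{n}.png',i)
cv2.imwrite('pics/m28.png',np.hstack([cv2.resize(w,(400,300)) if 0 else cv2.resize(w[60:330,150:410],(385,400)),cv2.resize(a[215:375,250:410],(400,400))]))
```

```text
[ 0.42440664 -0.23445536  0.331456  ] [-0.54173703  1.00523632 -1.45496216]
```

View pics/m28.png

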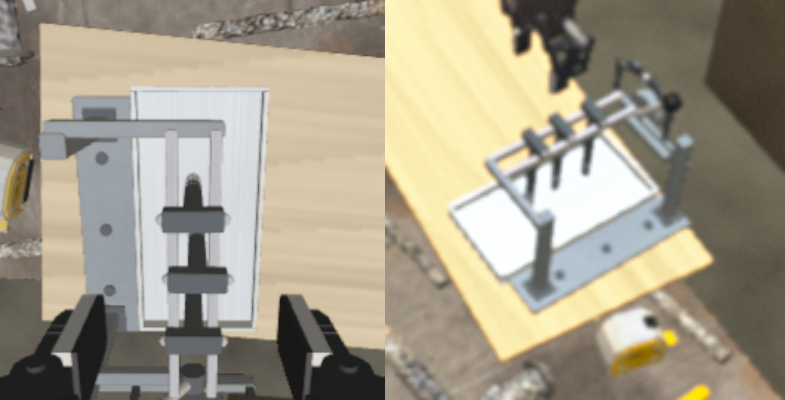

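All three rods hang plumb over the tray, which is square and home. Now the lever: move above the knob.

play_rows([
  {"travel":[0.02,-0.005,0.01],"turn":0},
  {"travel":[0.05,-0.013,0.01],"turn":0},
  {"travel":[0.085,-0.022,0.01],"turn":0},
  {"travel":[0.115,-0.031,0.01],"turn":0},
  {"travel":[0.14,-0.038,0.01],"turn":0},
  {"travel":[0.153,-0.041,0.01],"turn":0},
  {"travel":[0.153,-0.041,0.01],"turn":0},
  {"travel":[0.153,-0.041,0.01],"turn":0},
  {"travel":[0.153,-0.041,0.01],"turn":0},
], gripper=0.4)

```text
time: 58.27
ee_pos: [0.5761, -0.2748, 0.3381]
orientation: [0.673, 0.74, -0.0, -0.001]
ft_force: [-0.6, 0.6, -0.1]
gripper_width: 0.599
```

Run:
```python
from h import *
st=arm.get_state();KC=cam('wrist',st);print(st['ee_pos'],st['gripper_width'])
w=arm.snapshot('wrist')[:,:,::-1];cv2.imwrite('pics/w29.png',w)
g=cv2.cvtColor(w,cv2.COLOR_BGR2GRAY); p=w2p('wrist',[.5768,-.2755,.235],KC);print('pred',p)
m=(g<55).astype(np.uint8);n,lab,s,c=cv2.connectedComponentsWithStats(m)
for i in range(1,n):
    if s[i,4]>150: print(s[i],c[i].round(1),p2w('wrist',c[i],.235,KC).round(4))
b=arm.snapshot('top')[:,:,::-1];cv2.imwrite('pics/t29.png',b)
```

```text
[ 0.57606722 -0.27482866  0.33811481] 0.5985295418438998
pred [278.12651566 218.28290027]
[325  33  47  21 263] [343.3  39.3] [ 0.4436 -0.2434  0.235 ]
[262 206  28  30 561] [275.5 220.8] [ 0.5792 -0.2775  0.235 ]
[343 206  44  19 160] [373.  214.9] [ 0.5665 -0.1991  0.235 ]
[211 257  19  82 804] [221.4 292.9] [ 0.651  -0.3189  0.235 ]
[    0   257   560   163 39096] [282.6 370.7] [ 0.7322 -0.2562  0.235 ]
```

Knob found at (0.579, -0.2775), where expected. Straddle it.

play_rows([
  {"travel":[0.002,-0.0025,-0.02],"turn":0},
  {"travel":[0.002,-0.0025,-0.045],"turn":0},
  {"travel":[0.002,-0.0025,-0.065],"turn":0},
  {"travel":[0.002,-0.0025,-0.08],"turn":0},
  {"travel":[0.002,-0.0025,-0.088],"turn":0},
  {"travel":[0.002,-0.0025,-0.092],"turn":0},
  {"travel":[0.002,-0.0025,-0.092],"turn":0},
])

```text
time: 58.95
ee_pos: [0.5786, -0.2776, 0.2472]
orientation: [0.673, 0.74, -0.0, -0.0]
ft_force: [-0.2, 0.3, -0.2]
gripper_width: 0.595
```

play_rows([
  {"travel":[-0.0005,0.005,0],"turn":0},
  {"travel":[-0.001,0.01,0.001],"turn":0},
  {"travel":[-0.0015,0.014,0.002],"turn":0},
  {"travel":[-0.0015,0.018,0.003],"turn":0},
  {"travel":[-0.002,0.022,0.005],"turn":0},
  {"travel":[-0.002,0.022,0.005],"turn":0},
])

```text
time: 59.45
ee_pos: [0.5771, -0.2557, 0.2539]
orientation: [0.673, 0.74, -0.0, 0.002]
ft_force: [-1.4, -4.5, 3.9]
gripper_width: 0.601
```

play_rows([
  {"travel":[-0.0005,0.005,0.001],"turn":0},
  {"travel":[-0.001,0.01,0.003],"turn":0},
  {"travel":[-0.0015,0.016,0.005],"turn":0},
  {"travel":[-0.002,0.022,0.007],"turn":0},
  {"travel":[-0.0025,0.027,0.008],"turn":0},
  {"travel":[-0.003,0.032,0.009],"turn":0},
  {"travel":[-0.0035,0.037,0.01],"turn":0},
  {"travel":[-0.004,0.042,0.011],"turn":0},
  {"travel":[-0.004,0.045,0.011],"turn":0},
  {"travel":[-0.004,0.045,0.011],"turn":0},
])

```text
time: 60.28
ee_pos: [0.5736, -0.2106, 0.2665]
orientation: [0.673, 0.74, 0.001, 0.003]
ft_force: [0.5, 0.8, 0.1]
gripper_width: 0.598
```

play_rows([
  {"travel":[0.001,-0.006,0],"turn":0},
  {"travel":[0.001,-0.011,0],"turn":0},
  {"travel":[0.001,-0.012,0],"turn":0},
  {"travel":[0.001,-0.012,0],"turn":0},
])

```text
time: 60.62
ee_pos: [0.5738, -0.2231, 0.2627]
orientation: [0.673, 0.74, -0.0, -0.0]
ft_force: [0.6, 0.0, -0.6]
gripper_width: 0.6
```

Run:
```python
from h import *
st=arm.get_state();KC=cam('wrist',st);print(st['ee_pos'],st['ft_force'])
K=cam('scene'); a=arm.snapshot('scene')[:,:,::-1];cv2.imwrite('pics/s30.png',a); g=cv2.cvtColor(a,cv2.COLOR_BGR2GRAY)
for t in(0,.3,.6,.9): 
    an=t-.6; y=.1*np.sin(an); z=.152+.1*np.cos(an); print(t,w2p('scene',[.5725-.094*y,-.2205+.9956*y,z],K).round(1))
w=arm.snapshot('wrist')[:,:,::-1];cv2.imwrite('pics/w30.png',w);gw=cv2.cvtColor(w,cv2.COLOR_BGR2GRAY)
print(w2p('wrist',[.5725,-.2205,.252],KC))
n,lab,s,c=cv2.connectedComponentsWithStats((gw<55).astype(np.uint8))
for i in range(1,n):
    if s[i,4]>200: print(s[i],c[i].round(1))
```

```text
[ 0.57378041 -0.22307424  0.26266034] [ 5.78796696e-01  2.77241170e-05 -6.22312035e-01]
0 [363.3 255.8]
0.3 [357.9 246.9]
0.6 [351.7 239.5]
0.9 [345.2 234.4]
[284.30498192 272.5870675 ]
[274   0  20  31 515] [283.   13.4]
[130  47  10  41 205] [134.4  66.8]
[ 76  67  19  19 246] [84.8 75.9]
[259  74  61  13 224] [289.1  78.2]
[    0   227   560   193 42011] [283.3 364.6]
[211 258  19  81 798] [221.3 292.9]
```

Retreat upward, clear of everything, then check.

play_rows([
  {"travel":[0,0,0.02],"turn":0},
  {"travel":[0,0,0.05],"turn":0},
  {"travel":[0,0,0.085],"turn":0},
  {"travel":[-0.01,0.02,0.11],"turn":0},
  {"travel":[-0.025,0.05,0.12],"turn":0},
  {"travel":[-0.04,0.09,0.12],"turn":0},
  {"travel":[-0.05,0.13,0.12],"turn":0},
  {"travel":[-0.05,0.17,0.12],"turn":0},
  {"travel":[-0.05,0.2,0.12],"turn":0},
  {"travel":[-0.05,0.2,0.12],"turn":0},
])

```text
time: 61.55
ee_pos: [0.5232, -0.0183, 0.3836]
orientation: [0.671, 0.741, 0.001, -0.0]
ft_force: [0.1, -0.1, -0.7]
gripper_width: 0.596
```

Run:
```python
from h import *
st=arm.get_state();print(st['ee_pos'],st['joint_vel'].round(2))
a=arm.snapshot('scene')[:,:,::-1];b=arm.snapshot('top')[:,:,::-1];cv2.imwrite('pics/s31.png',a);cv2.imwrite('pics/t31.png',b)
for n,i in(('scene',a),('top',b)):
    K=cam(n);g=cv2.cvtColor(i,cv2.COLOR_BGR2GRAY)
    for t in(0,.6):
        an=t-.6;y=.1*np.sin(an);print(n,t,w2p(n,[.5725-.094*y,-.2205+.9956*y,.152+.1*np.cos(an)],K).round(1))
cv2.imwrite('pics/m31.png',np.hstack([cv2.resize(a[215:375,250:410],(400,400),interpolation=cv2.INTER_CUBIC),cv2.resize(b[160:280,310:430],(400,400),interpolation=cv2.INTER_CUBIC)]))
```

```text
[ 0.52322123 -0.01826655  0.38361835] [-0.07  0.02 -0.02 -0.02 -0.   -0.09]
scene 0 [363.3 255.8]
scene 0.6 [351.7 239.5]
top 0 [406.2 177.6]
top 0.6 [388.5 179. ]
```

View pics/m31.png

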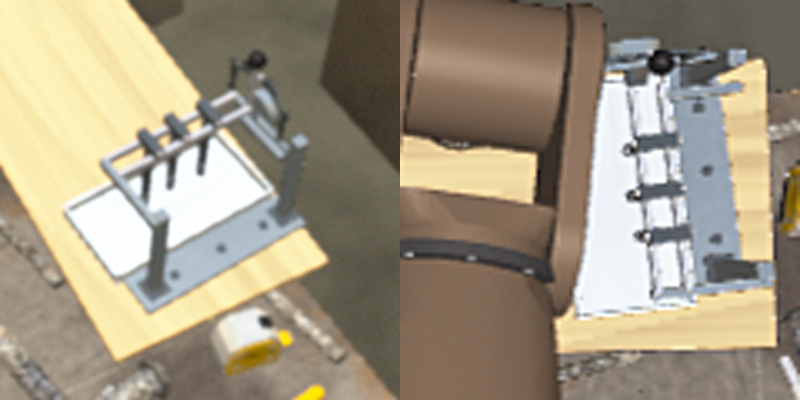

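The knob is at scene (352, 238) and top (388, 179). The upright notch predicts (351.7, 239.5) and (388.5, 179), so it's in the marked notch. Three rods hang and the tray is home. Settle and hand in.

play_rows([
  {"travel":[0,0,0],"turn":0},
  {"travel":[0,0,0],"turn":0},
  {"travel":[0,0,0],"turn":0},
  {"travel":[0,0,0],"turn":0},
])

```text
time: 61.98
ee_pos: [0.524, -0.0235, 0.383]
orientation: [0.673, 0.739, -0.0, -0.0]
ft_force: [-0.1, 0.1, -0.4]
gripper_width: 0.6
```

```bash
python3 -c "
from h import *
print(arm.sign_off())"
```

```text
the job is handed in; nothing more can be done
None
```

The job is done and handed in at about 62 s. I pushed the tray home until it pressed on the rack's foot with about 13 N. I then hung all three rods present in the slot at roughly +45, 0 and -40 mm, and threw the lever upright.

- **Last checks:** the final pictures show three rods hanging head-up over a square, seated tray. The knob is within about 1.5 px of the upright-notch position in both the scene and top cameras. The gripper was clear of everything.
- **Grip easing:** setting the grip force to 6 N did not make the rods swing. I eased the grip by stepping the gripper's closure instead. The swings stopped about 9–11° from plumb. Firming up left them at about 13–16°, past the 0.2 rad, and they hung straight once released on the rails.
- **Slot position:** the top camera placed the slot about 2 mm off from the wrist view and the tray contact, so I used the wrist values.
- **Not seen:** I noticed no rod being knocked aside. I did not check the tape measure, magnet and nut individually. The arm touched nothing near them.

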